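# Open the sauce tray on the barbecue terrace

## Task

Open the sauce tray for service: pinch in the red release tab, tip the front of the clear cover well up out of its catch, take it off the tray and hang it by its wooden handle on the two-pronged hook stand. Then stand every sauce bottle that has tipped over upright again in the tray, without knocking the wine glass or the coffee cup.

Things in the scene. Friction and masses are not known exactly. Their poses are not given: they have to be found in the camera images.
- tray: Fixed oak tray. Origin on the table under its middle; x away from the robot, y left along the row. Inside: x -84 to 70, y -198 to 198 mm; floor 8 mm and rim top 20 mm above the table, rim 6 mm thick. A tongue of the board (8 mm thick, y -62 to 62) reaches forward to x = -150 mm.
- tray_catch (a point): Middle of the top of the steel catch on the tray's front tongue, 41 mm above the table: x -107 to -92, y -54 to -34 mm in the tray's frame. The cover's bolt sits under it while latched.
- tray_rear (a point): Middle of the top outer edge of the tray's rear rim, 20 mm above the table: the cover tips up about the line along y through it. 120 mm either side of it two steel lips, 50 mm wide, 28 to 32 mm above the table, reach over the cover's rear tongues; they begin 3 mm behind this edge.
- cover: Clear loose cover with sloping front, open below, 163 x 404 mm, 92 mm high, 0.36 to 0.5 kg. Origin: middle of its underside; axes as the tray's while in place. It stands on the rim, its 4 mm rear tongues reaching 7 mm under the tray's lips. Tip the front up, move it 10 mm or more towards its -x so that the tongues leave the lips, then lift it over the bottles.
- cover_bar (a point): Middle of the cover's wooden handle bar: 14 x 14 mm section, 160 mm long along the cover's y, 145 mm above the cover's underside, 46 mm free beneath it, steel posts 64 to 74 mm either side of the middle. The cover balances under the bar. Grip the bar's middle, so that the prongs pass under it on either side of the fingers.
- cover_latch (a point): Middle of the pinch latch before the cover: white fixed thumb rest on the +y side, red tab on the -y side, upright plates 26 mm (x) by 6 mm, reaching 16 mm above and below this point, 38 mm over their outer faces. A plate closes off below them. Pinched along y from above, the tab slides 12 mm to the thumb rest (then 26 mm over all) and draws the bolt from the catch.
- cover_rear (a point): Middle of the cover's rear lower edge; it meets tray_rear while the rear tongues are in place.
- tab (a joint): Travel of the red tab, m: 0 out, 0.012 fully pressed; the bolt is free of the catch above about 0.009. Spring 3 to 7 N. Hold it pressed while tipping. With the latch raised 15 mm or more the tab may be let go: the bolt springs out and rests on top of the catch, and the cover stays unlatched, tipped up about 5 degrees.
- hooks: Fixed steel stand with a two-pronged hook. Origin: on the table under its post (16 mm square, 281 mm high). Round prongs, 8 mm thick, 38 mm either side of the middle, run from the post towards the stand's -x at 275 mm height, dip to a seat and end 111 mm from the post in tips turned up to 284 mm. Its yaw varies.
- hook_seat (a point): Where the middle of the handle bar rests when hung: 94 mm before the post (stand's -x), 273 mm above the table, midway between the prongs. The bar lies across both prongs along the stand's y, the cover's x along the stand's x. Bring it in from the stand's -x side with the bar's middle 296 to 304 mm high, over the tips, then lower it.
- bottle1: Red square sauce bottle: body 44 x 44 mm, 60 mm high, then a pale wooden stopper 20 x 20 mm up to the top at 96 mm; 0.13 to 0.23 kg, centre of mass about 34 mm above the base. Origin: centre of its base; z axis from base to stopper (up when it stands). If present, it starts lying in the tray on a flat side, stopper towards the tray's -x. Three or four of bottle1 to bottle4 are present.
- bottle2: Orange square sauce bottle: body 44 x 44 mm, 60 mm high, then a pale wooden stopper 20 x 20 mm up to the top at 96 mm; 0.13 to 0.23 kg, centre of mass about 34 mm above the base. Origin: centre of its base; z axis from base to stopper (up when it stands). If present, it starts lying in the tray on a flat side, stopper towards the tray's -x. Three or four of bottle1 to bottle4 are present.
- bottle3: Dark brown square sauce bottle: body 44 x 44 mm, 60 mm high, then a pale wooden stopper 20 x 20 mm up to the top at 96 mm; 0.13 to 0.23 kg, centre of mass about 34 mm above the base. Origin: centre of its base; z axis from base to stopper (up when it stands). If present, it starts lying in the tray on a flat side, stopper towards the tray's -x. Three or four of bottle1 to bottle4 are present.
- bottle4: Green square sauce bottle: body 44 x 44 mm, 60 mm high, then a pale wooden stopper 20 x 20 mm up to the top at 96 mm; 0.13 to 0.23 kg, centre of mass about 34 mm above the base. Origin: centre of its base; z axis from base to stopper (up when it stands). If present, it starts lying in the tray on a flat side, stopper towards the tray's -x. Three or four of bottle1 to bottle4 are present.
- bottle5: Yellow square sauce bottle: body 44 x 44 mm, 60 mm high, then a pale wooden stopper 20 x 20 mm up to the top at 96 mm; 0.13 to 0.23 kg, centre of mass about 34 mm above the base. Origin: centre of its base; z axis from base to stopper (up when it stands). It stands from the start. The bottles keep five places 75 mm apart along the tray's y, in any order; empty places occur.
- wineglass: Wine glass, 180 mm tall, foot 68 mm wide, to the left of the tray. Origin: centre of its foot. Not to be disturbed. Other table things (blue ramekin, pepper mill, canisters), all lower than 150 mm, stand around.
- coffeecup: White coffee cup, 64 mm wide, 50 mm tall, with its handle, on a saucer 136 mm wide, to the right of the tray; origin: centre of the cup's base. Not to be disturbed; the cup's rim is 55 mm above the table.

How it is judged:
By the outcome, as a careful person would: the job done as asked, in the order asked, and still so for the second after the job is handed in, with the robot touching nothing.
Of bottle1, bottle2, bottle3, bottle4 only 3 to 4 are there at a start; the rules pass over those that are not, and their reading is None.
At some moment in a run one of bottle1, bottle2, bottle3, bottle4 may be knocked a few centimetres aside while the robot is not near it.
It also fails if it takes over 210 s, if anything falls off the work surface, if the arm or the gripper's body presses on something with over 40 N, if the wrist force passes 120 N, or if a joint passes its speed limit or range.

## Robot

A 6-joint arm with a two-finger parallel gripper is mounted at the origin on the work surface. World frame = base frame: x ahead of the robot, y to its left, z up, the work surface at z = 0. Lengths are in m, angles in rad, forces in N, time in s.
With the tool pointing down it reaches from about 0.25 to 0.725 m from the base axis. Payload 4 kg.
Tool frame: the origin (TCP) lies between the finger pads; the fingertips stand 17 mm ahead of it and the grasp point (between the pads) lies 2 mm behind it; z points along the fingers, x is the direction in which the jaws open and shut, and the axes are right-handed (so a half turn about z gives the same grasp; the last joint's range is limited). The gripper opens to 85 mm and grips with 20 to 120 N. Pads are 22 mm wide; open, the fingers measure 114 mm over their backs; the gripper's body (76 mm by 85 mm) begins 54 mm behind the grasp point. The pads swing forward as they close: fully open they stand 13 mm farther back than shut.
Start: joints at [-1.168, 0.241, 0.005, 1.335, 0, 1.571], TCP at [0.196, -0.46, 0.248] pointing down, gripper open.
Joint ranges: [-2.72, 2.72], [-1.05, 1.87], [-1.09, 1.28], [-1.99, 2.15], [-1.42, 1.44], [-3.14, 3.14]. Speed limits (rad/s): [2.79, 2.79, 3.14, 3.14, 3.14, 3.14].

## Interface

Orientations are given as a unit quaternion [x, y, z, w].
In Python, from workcell import telemetry, cams, workorder gives the robot as it stands. The module is installed in compiled form; this text tells all that it offers.
- The arm moves only by the tool apply_moves, never from a script. Its argument "moves" is a list that holds one entry, the list of rows, each a list of 4 numbers: the shift along the tool's x, y, z in mm, then the turn about the tool's z in degrees. A call has exactly 10 rows; each row shifts and turns the pose as measured when the row begins, along the tool's axes as they then stand; what a row does not reach is not made up. A row lasts 1/10 s, in which the tool goes at most 50 mm and 8.59 degrees, less where a joint would pass 70% of its speed; a pose out of reach is approached as far as the arm can. A call with a gripper value outside its range is refused whole. "hand" is the gripper's target within -1 to 1 (fully open at 1, half-way at 0, shut at -1), set as the call begins (left out, the last holds). The fingers move at their own pace and stop on an object; the grip force is fixed at half the most. Time passes only in rows, so rows that do not move let the fingers close, or fill a call up. It gives the time, the measured TCP pose, the force and the opening at its end, in the units of the state.
- telemetry.get_obs(): the state, without advancing time (a new reading comes with each control period).
- cams.camera(name): name is "side" or "top"; returns a dict with "color" (384x512x3 uint8, red, green, blue), "fovy" (degrees; the focal length in pixels is half the picture's height over the tangent of half this angle, whatever the lens; pixels are square), "cx", "cy" (the principal point, pixels), "camera_from_world" (4x4, takes a point from world to camera coordinates). Camera axes: x right, y down, z forward; pixel columns grow to the right and rows downward; lengths in m; the calibration is good to about 2 mm. A picture is of the moment at which its call begins. There is no depth.
- workorder.job_done(): hands the job in, once; it reports no verdict.
The state is a dict: "clock": time; "joint_pos": joint angles; "joint_vel": joint speeds; "tau": joint torques, N m; "eef_pos": TCP position; "tool_rot": TCP orientation; "ft_force": force on the tool from outside, world axes, zero at the start; "ft_torque": the same for the moment, N m; "grip_width": finger opening in m.
Only numpy, scipy, OpenCV 4.12 (cv2) and the standard library are available. Lean on these libraries where they do the work, as an engineer would, in place of code of your own. Each camera call takes 0.05 s, during which the arm holds its last target. There are 200 camera calls.

## Working session

There is one attempt and no reset: what is moved stays moved. The work goes in short steps, Python scripts to look and compute and a tool call to move; the robot and the scene stay as the last step left them, time stands still between calls to the robot, and variables do not carry over. Pictures are saved under pics/ and viewed, about 12 in all and at most 16, crops included, and the job is handed in when it is done.

Besides the shell and the picture viewer there is one more tool, called after "Call:" as a command line: name --argument value ..., lists and objects as JSON in quotes. apply_moves: Moves the arm, as the interface text tells. Its arguments: {"type":"object","properties":{"moves":{"type":"array"},"hand":{"type":"number"}},"required":["moves"]}

```bash
mkdir -p pics
cat > h.py <<'E'
import numpy as np, cv2
from workcell import telemetry, cams, workorder
from scipy.spatial.transform import Rotation as R
def shot(n,name=None):
    c=cams.camera(n)
    if name: cv2.imwrite(f'pics/{name}.png',c['color'][:,:,::-1])
    c['f']=c['color'].shape[0]/2/np.tan(np.radians(c['fovy'])/2)
    return c
def ray(c,u,v):
    M=np.linalg.inv(c['camera_from_world']); d=M[:3,:3]@np.array([(u-c['cx'])/c['f'],(v-c['cy'])/c['f'],1.]); return M[:3,3],d
def onz(c,u,v,z):
    o,d=ray(c,u,v); return o+d*(z-o[2])/d[2]
def proj(c,p):
    q=c['camera_from_world']@np.append(p,1); return np.array([c['cx']+c['f']*q[0]/q[2],c['cy']+c['f']*q[1]/q[2]])
def tri(c1,p1,c2,p2):
    o1,d1=ray(c1,*p1);o2,d2=ray(c2,*p2)
    s=np.linalg.lstsq(np.c_[d1,-d2],o2-o1,rcond=None)[0]
    a=o1+d1*s[0];b=o2+d2*s[1]; return (a+b)/2,np.linalg.norm(a-b)
E
python3 - <<'E'
from h import *
s=telemetry.get_obs(); print({k:np.round(v,3) for k,v in s.items()})
for n in('top','side'):
    c=shot(n,n+'0'); M=np.linalg.inv(c['camera_from_world']); print(n,c['fovy'],c['cx'],c['cy'],M.round(3).tolist())
E
```

```text
{'clock': np.float64(0.0), 'joint_pos': array([-1.168,  0.241,  0.004,  1.335, -0.   ,  1.571]), 'joint_vel': array([-0.001, -0.   , -0.   ,  0.   , -0.   , -0.   ]), 'tau': array([ 0.0000e+00, -3.7232e+01,  2.5241e+01,  1.7000e-02,  0.0000e+00,
        0.0000e+00]), 'eef_pos': array([ 0.196, -0.459,  0.247]), 'tool_rot': array([ 0.834, -0.551, -0.001, -0.001]), 'ft_force': array([-0.035, -0.121, -0.59 ]), 'ft_torque': array([-0.027, -0.015,  0.021]), 'grip_width': np.float64(0.085)}
top 46.744566937524425 259.9333828281806 186.05974749851492 [[0.016, -0.991, 0.136, 0.335], [-1.0, -0.015, 0.007, -0.006], [-0.005, -0.136, -0.991, 1.716], [0.0, 0.0, 0.0, 1.0]]
side 44.75213915893134 250.92897827909923 194.27226413863403 [[0.847, -0.391, 0.361, -0.06], [-0.532, -0.624, 0.572, -0.966], [0.002, -0.677, -0.736, 1.396], [0.0, 0.0, 0.0, 1.0]]
```

View pics/top0.png

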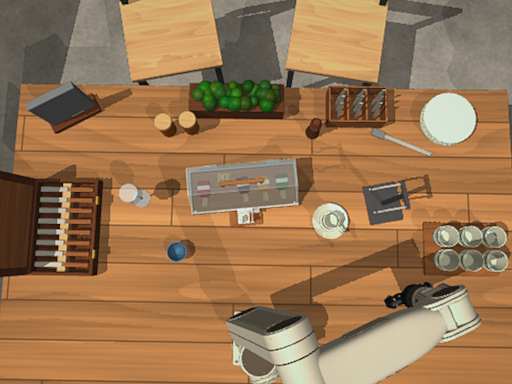

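View pics/side0.png

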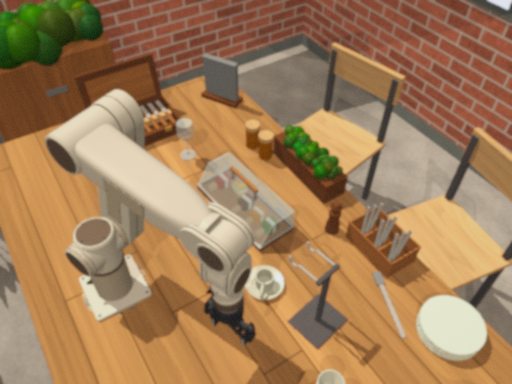

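The top view shows the covered tray at about (243,185), latch at (248,216), glass (130,195), cup (331,220) and hook stand (388,200). The side view shows the stand's post at (325,290). Next I'll enlarge these areas.

Run:
```python
import cv2,numpy as np
t=cv2.imread('pics/top0.png');s=cv2.imread('pics/side0.png')
a=cv2.resize(t[150:232,175:308],(798,492),interpolation=cv2.INTER_CUBIC)
cv2.imwrite('pics/c1.png',a)
a=cv2.resize(t[165:235,350:440],None,fx=4.4,fy=4.4,interpolation=cv2.INTER_CUBIC)
b=cv2.resize(s[235:350,280:350],None,fx=4,fy=4,interpolation=cv2.INTER_CUBIC)
o=np.zeros((470,a.shape[1]+b.shape[1],3),np.uint8);o[:a.shape[0],:a.shape[1]]=a;o[:b.shape[0],a.shape[1]:]=b
cv2.imwrite('pics/c2.png',o)
```

```text
(no output)
```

View pics/c1.png

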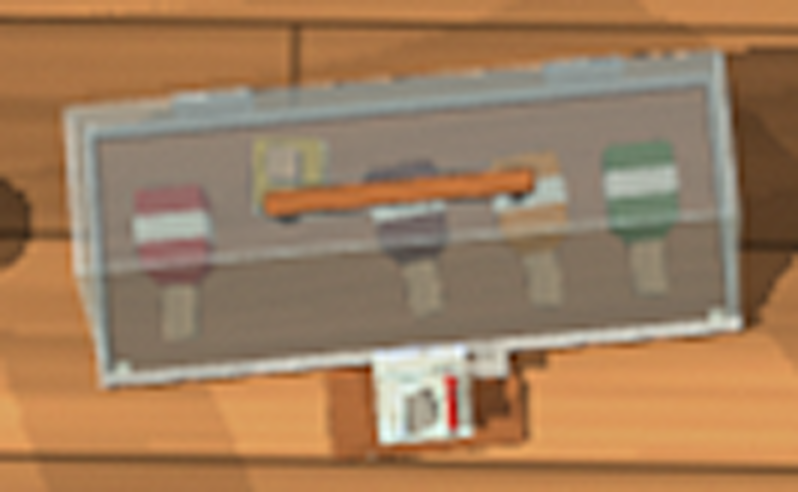

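View pics/c2.png

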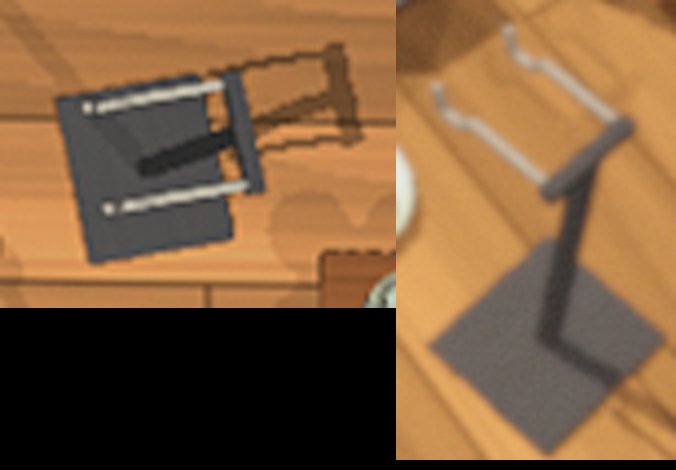

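The crops show the bar from (265,203) to (533,180) in c1, all four lying bottles, yellow standing, and the latch with its red tab at (452,405). The stand's prong tips are at (88,107) and (108,208) in c2.

```bash
cat > s1.py <<'E'
from h import *
c=shot('top')
def T(u,v,z): return onz(c,175+(u+.5)/6-.5,150+(v+.5)/6-.5,z)
l=T(264,203,.172);r=T(534,180,.172); bm=(l+r)/2; d=l-r
print('bar',l,r,np.linalg.norm(d),'yaw',np.degrees(np.arctan2(-d[0],d[1])),'mid',bm)
for n,p in dict(fl=(104,385),fr=(740,325)).items(): print(n,T(*p,.02))
yaw=np.arctan2(-d[0],d[1]);ex=np.array([np.cos(yaw),np.sin(yaw)]);ey=np.array([-ex[1],ex[0]])
print('tab',T(452,403,.06),'lat white',T(420,405,.05), 'catch',T(492,358,.041))
f=(T(104,385,.02)+T(740,325,.02))[:2]/2
print('bar to front (cover x)', (bm[:2]-f)@ex)
def S(u,v,z): return onz(c,350+(u+.5)/4.4-.5,165+(v+.5)/4.4-.5,z)
t=(S(88,107,.284)+S(108,208,.284))/2; b=(S(228,84,.275)+S(247,185,.275))/2
print('tips',S(88,107,.284),S(108,208,.284),t,'post side',b,'yaw',np.degrees(np.arctan2((b-t)[1],(b-t)[0])),np.linalg.norm(b-t))
print('postbase',S(148,168,0.0))
for n,p in dict(y=(285,165,.104),r=(172,225,.052),br=(408,215,.052),o=(530,200,.052),g=(640,180,.052)).items():
  q=T(*p)[:2]; print(n,q)
E
python3 s1.py
```

```text
bar [0.5541708  0.15012708 0.172     ] [ 0.57015721 -0.00774311  0.172     ] 0.15867754235166834 yaw 5.782234824538071 mid [0.56216401 0.07119198 0.172     ]
fl [0.45708346 0.26417776 0.02      ]
fr [ 0.50164938 -0.14081117  0.02      ]
tab [0.44633142 0.04102985 0.06      ] lat white [0.44544736 0.06129285 0.05      ] catch [0.47633595 0.01690554 0.041     ]
bar to front (cover x) 0.0833342897267569
tips [ 0.52754026 -0.35234402  0.284     ] [ 0.45308674 -0.36564676  0.284     ] [ 0.4903135  -0.35899539  0.284     ] post side [ 0.50999446 -0.46476751  0.275     ] yaw -79.45954155015238 0.10796333258026153
postbase [ 0.51236433 -0.47281653  0.        ]
y [0.5875288  0.14480175]
r [0.55633946 0.21987786]
br [0.56494029 0.07122206]
o [ 0.57564888 -0.00554322]
g [ 0.58944778 -0.07479283]
```

Call:
apply_moves --moves '[[[0,0,0,-8.5],[0,0,0,-8.5],[0,0,0,-8.5],[0,0,0,-8.5],[0,0,0,-8.5],[0,0,0,-8.5],[0,0,0,-8.5],[0,0,0,-8.5],[0,0,0,-8.5],[0,0,0,-8.5]]]' --hand 1

```text
clock: 1.15
eef_pos: [0.1947, -0.457, 0.2435]
tool_rot: [0.986, 0.167, -0.001, -0.005]
ft_force: [0.0, 0.7, 0.2]
grip_width: 0.0851
```

```bash
cat >> h.py <<'E'
def go(x=None,y=None,z=None,ang=None):
    s=telemetry.get_obs(); p=np.array(s['eef_pos']); r=R.from_quat(s['tool_rot']).as_matrix()
    a=np.degrees(np.arctan2(r[1,0],r[0,0])); f=s['ft_force']
    t=np.array([p[0] if x is None else x,p[1] if y is None else y,p[2] if z is None else z])
    dt=0 if ang is None else (a-ang+180)%360-180
    print('t %.1f p %s ang %.1f tilt %.2f j6 %.2f F %s w %.4f'%(s['clock'],p.round(4),a,np.degrees(np.arccos(-r[2,2])),s['joint_pos'][5],np.round(f,1),s['grip_width']))
    print('tool shift mm',(r.T@(t-p)*1e3).round(1),'turn',round(dt,1))
E
python3 -c "
from h import *
go(.445,.057,.25,96)"
```

```text
t 1.1 p [ 0.1947 -0.457   0.2435] ang 19.3 tilt 0.63 j6 0.07 F [0.  0.7 0.2] w 0.0851
tool shift mm [ 406.  -402.6   -2.4] turn -76.7
```

Call:
apply_moves --moves '[[[0,0,0,-8.55],[0,0,0,-8.55],[0,0,0,-8.55],[0,0,0,-8.55],[0,0,0,-8.55],[0,0,0,-8.55],[0,0,0,-8.55],[0,0,0,-8.55],[0,0,0,-8.55],[0,0,0,-3]]]'

```text
clock: 2.15
eef_pos: [0.1937, -0.4545, 0.2394]
tool_rot: [0.644, 0.765, 0.005, -0.009]
ft_force: [0.1, 0.5, 1.1]
grip_width: 0.0853
```

```bash
python3 -c "
from h import *
go(.445,.057,.25,96)"
```

```text
t 2.1 p [ 0.1937 -0.4545  0.2394] ang 99.8 tilt 1.15 j6 -1.34 F [0.1 0.5 1.1] w 0.0853
tool shift mm [461.1 335.1  -3.1] turn 3.8
```

Call:
apply_moves --moves '[[[28,20,-1,0],[28,20,-1,0],[28,20,-1,0],[28,20,-1,0],[28,20,-1,0],[28,20,-1,0],[28,20,-1,0],[28,20,-1,0],[28,20,-1,0],[28,20,-1,0]]]'

```text
clock: 3.15
eef_pos: [0.3454, -0.1361, 0.2513]
tool_rot: [0.647, 0.762, 0.005, -0.011]
ft_force: [1.1, -0.1, 0.7]
grip_width: 0.0855
```

```bash
python3 -c "
from h import *
go(.445,.057,.25,96)"
```

```text
t 3.1 p [ 0.3454 -0.1361  0.2513] ang 99.3 tilt 1.38 j6 -0.55 F [ 1.1 -0.1  0.7] w 0.0855
tool shift mm [174.4 129.5   4.5] turn 3.3
```

Call:
apply_moves --moves '[[[22,16,0,1],[22,16,0,1],[22,16,0,1],[22,16,0,0.3],[22,16,0,0],[22,16,0,0],[20,16,0,0],[18,14,0,0],[0,0,0,0],[0,0,0,0]]]'

```text
clock: 4.15
eef_pos: [0.4523, 0.0602, 0.2521]
tool_rot: [0.667, 0.745, 0.003, -0.012]
ft_force: [0.1, -0.6, -0.1]
grip_width: 0.0851
```

Run:
```python
from h import *
go(.445,.057,.25,96)
c=shot('side','side1')
from h import *
for z in(.02,.05,.08): print(proj(c,(.445,.057,z)))
p=proj(c,(.47,.05,.06)).astype(int);print(p)
im=c['color'][:,:,::-1][p[1]-40:p[1]+50,p[0]-50:p[0]+60]
print(p-[50,40])
cv2.imwrite('pics/c3.png',cv2.resize(im,None,fx=6,fy=6,interpolation=cv2.INTER_CUBIC))
```

```text
t 4.2 p [0.4523 0.0602 0.2521] ang 96.3 tilt 1.47 j6 0.01 F [ 0.1 -0.6 -0.1] w 0.0851
tool shift mm [-2.5 -7.6  2.2] turn 0.3
[219.64383382 219.07646508]
[219.26528234 214.00702666]
[218.87710313 208.80865694]
[225 210]
[175 170]
```

View pics/c3.png

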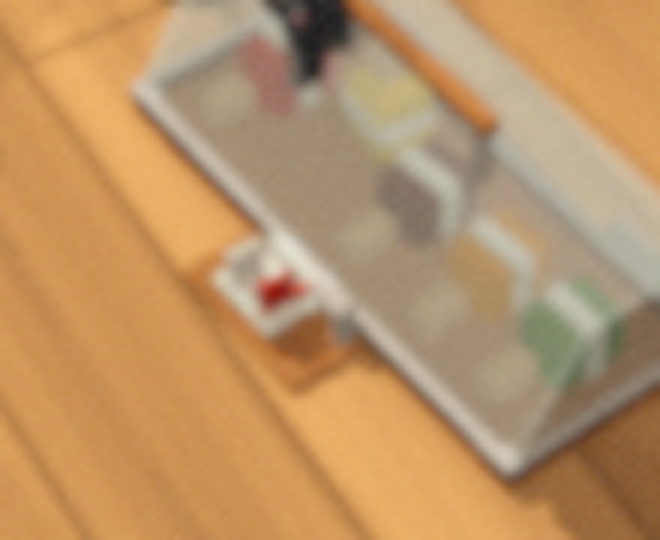

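The side crop shows the red tab at (278,288), which is pixel (221.4,217.9). I'll triangulate it with the top view.

Run:
```python
from h import *
s=shot('side');t=shot('top')
im=s['color'].astype(int);m=(im[...,0]>120)&(im[...,1]<70)&(im[...,2]<70);m[:205]=0;m[230:]=0;m[:,:205]=0;m[:,235:]=0
v,u=np.nonzero(m);print(len(u),u.mean(),v.mean(),v.min(),v.max())
im=cv2.imread('pics/top0.png')[:,:,::-1].astype(int);m=(im[...,0]>120)&(im[...,1]<90)&(im[...,2]<90);m[:205]=0;m[230:]=0;m[:,:235]=0;m[:,265:]=0
V,U=np.nonzero(m);print(len(U),U.mean(),V.mean(),V.min(),V.max())
print(tri(t,(U.mean(),V.mean()),s,(u.mean(),v.mean())))
print(tri(t,(250.25,217.1),s,(221.4,217.9)))
for z in(.03,.05,.07):print(z,onz(t,U.mean(),V.mean(),z),onz(s,u.mean(),v.mean(),z))
p=telemetry.get_obs()['eef_pos']
```

```text
12 220.83333333333334 218.33333333333334 217 220
84 250.5595238095238 220.96428571428572 209 227
(array([0.43529464, 0.03683917, 0.05032904]), np.float64(0.008831590961565237))
(array([0.44541348, 0.04051304, 0.04378702]), np.float64(0.0015449266540338157))
0.03 [0.43241786 0.0391446  0.03      ] [0.44695775 0.05034424 0.03      ]
0.05 [0.43126009 0.03860939 0.05      ] [0.43952902 0.0354567  0.05      ]
0.07 [0.43010231 0.03807418 0.07      ] [0.43210029 0.02056917 0.07      ]
```

```bash
python3 -c "
from h import *
go(.4455,.0568,.09,96)"
```

```text
t 4.3 p [0.4521 0.0595 0.2525] ang 96.2 tilt 1.46 j6 0.01 F [0.8 0.2 0.8] w 0.0854
tool shift mm [ -5.7  -5.1 162.4] turn 0.2
```

Call:
apply_moves --moves '[[[-1,-1,20,0],[-1,-1,20,0],[-1,-1,20,0],[-1,-1,20,0],[-1,-1,20,0],[-1,0,20,0],[0,0,20,0],[0,0,14,0],[0,0,0,0],[0,0,0,0]]]' --hand 0.3

```text
clock: 5.3
eef_pos: [0.4435, 0.0472, 0.0966]
tool_rot: [0.673, 0.739, 0.005, -0.01]
ft_force: [0.6, 0.0, 0.5]
grip_width: 0.0553
```

Run:
```python
from h import *
go(.4455,.0568,.038,96)
s=shot('side');t=shot('top')
a=s['color'][185:245,190:250,::-1];b=t['color'][190:240,225:275,::-1]
b=cv2.resize(b,(300,300),interpolation=cv2.INTER_CUBIC);a=cv2.resize(a,(420,420),interpolation=cv2.INTER_CUBIC)
o=np.zeros((420,720,3),np.uint8);o[:,:420]=a;o[:300,420:]=b;cv2.imwrite('pics/c4.png',o)
```

```text
t 5.3 p [0.4435 0.0472 0.0966] ang 95.3 tilt 1.26 j6 -0.00 F [0.6 0.  0.5] w 0.0553
tool shift mm [ 8.2  3.2 58.8] turn -0.7
```

View pics/c4.png

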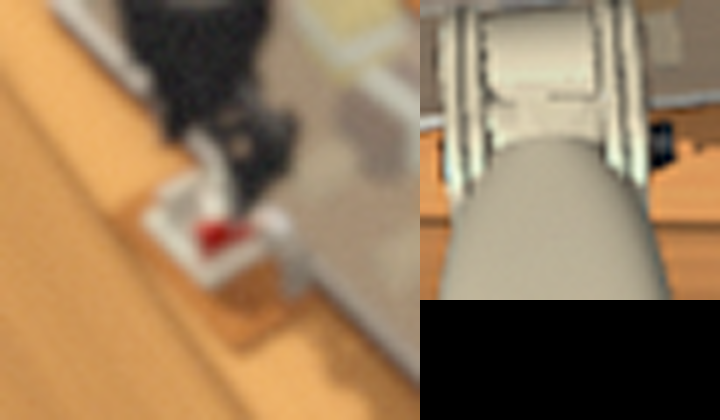

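The fingers sit just behind and over the latch; the red tab shows at (220,235). I need about 8 mm towards +y.

Call:
apply_moves --moves '[[[4,2,0,0],[4,1,0,0],[0,0,0,-0.5],[0,0,8,0],[0,0,8,0],[0,0,8,0],[0,0,0,0],[0,0,0,0],[0,0,0,0],[0,0,0,0]]]'

```text
clock: 6.4
eef_pos: [0.4478, 0.0572, 0.0729]
tool_rot: [0.669, 0.743, 0.007, -0.008]
ft_force: [0.3, -0.3, -0.4]
grip_width: 0.0554
```

```bash
python3 -c "
from h import *
go(.4455,.0568,.038,96)"
```

```text
t 6.4 p [0.4478 0.0572 0.0729] ang 95.9 tilt 1.22 j6 0.01 F [ 0.3 -0.3 -0.4] w 0.0554
tool shift mm [-0.9 -2.3 34.9] turn -0.1
```

Call:
apply_moves --moves '[[[0,-1,6,0],[0,-1,6,0],[0,0,6,0],[0,0,6,0],[0,0,5,0],[0,0,4,0],[0,0,0,0],[0,0,0,0],[0,0,0,0],[0,0,0,0]]]'

```text
clock: 7.4
eef_pos: [0.4461, 0.0577, 0.0383]
tool_rot: [0.67, 0.743, 0.008, -0.008]
ft_force: [-0.2, 0.2, 2.3]
grip_width: 0.0557
```

```bash
python3 -c "
from h import *
go(.4455,.0568,.038,96)"
```

```text
t 7.4 p [0.4461 0.0577 0.0383] ang 95.9 tilt 1.24 j6 0.01 F [-0.2  0.2  2.3] w 0.0557
tool shift mm [-0.9 -0.7  0.3] turn -0.1
```

Call:
apply_moves --moves '[[[0,0,-1,0],[0,0,0,0],[0,0,0,0],[0,0,0,0],[0,0,0,0],[0,0,0,0],[0,0,0,0],[0,0,0,0],[0,0,0,0],[0,0,0,0]]]' --hand -1

```text
clock: 8.4
eef_pos: [0.4461, 0.062, 0.0418]
tool_rot: [0.668, 0.744, 0.011, -0.01]
ft_force: [-1.5, 1.6, 3.2]
grip_width: 0.024
```

```bash
python3 -c "
from h import *
go(.4455,.0568,.05,96)"
```

```text
t 8.4 p [0.4461 0.062  0.0418] ang 96.1 tilt 1.65 j6 0.01 F [-1.5  1.6  3.2] w 0.0240
tool shift mm [-4.8 -1.1 -8.3] turn 0.1
```

Call:
apply_moves --moves '[[[0,0,-4,0],[0,0,-4,0],[0,0,-4,0],[0,0.5,-4,0],[0,0.5,-4,0],[0,0.5,-4,0],[0,1,-4,0],[0,1,-4,0],[0,0,0,0],[0,0,0,0]]]'

```text
clock: 9.4
eef_pos: [0.4486, 0.0603, 0.0736]
tool_rot: [0.668, 0.744, 0.009, -0.011]
ft_force: [2.0, 0.2, -5.3]
grip_width: 0.0235
```

Run:
```python
from h import *
go(.4455,.062,.1,96)
s=shot('side')
cv2.imwrite('pics/c5.png',cv2.resize(s['color'][150:250,170:300,::-1],None,fx=5,fy=5,interpolation=cv2.INTER_CUBIC))
```

```text
t 9.4 p [0.4486 0.0603 0.0736] ang 96.1 tilt 1.63 j6 0.01 F [ 2.   0.2 -5.3] w 0.0235
tool shift mm [  2.8  -3.  -26.4] turn 0.1
```

View pics/c5.png

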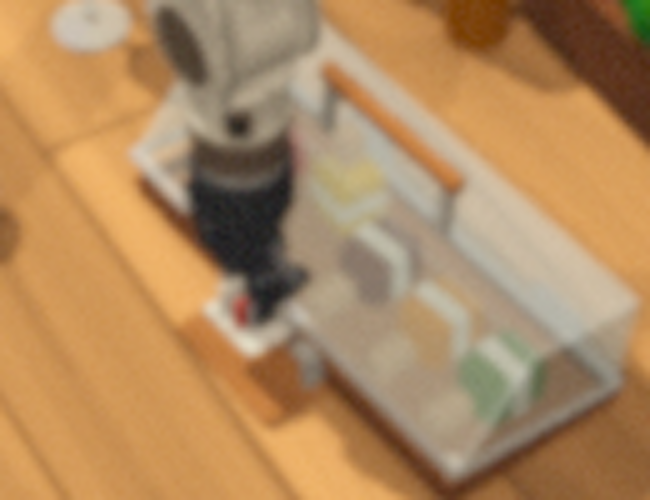

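The cover front is clearly up, with the latch at (250,310) above the catch. I'll tip it farther.

Call:
apply_moves --moves '[[[0,1,-4,0],[0,1,-4,0],[0,1,-4,0],[0,1,-4,0],[0,1,-4,0],[0,1.5,-4,0],[0,1.5,-4,0],[0,1.5,-4,0],[0,0,0,0],[0,0,0,0]]]'

```text
clock: 10.45
eef_pos: [0.4552, 0.0612, 0.107]
tool_rot: [0.668, 0.744, 0.007, -0.015]
ft_force: [-0.2, 0.6, -4.6]
grip_width: 0.0234
```

```bash
python3 -c "
from h import *
go(.4455,.062,.1,96)"
```

```text
t 10.4 p [0.4552 0.0612 0.107 ] ang 96.1 tilt 1.96 j6 0.01 F [-0.2  0.6 -4.6] w 0.0234
tool shift mm [ 1.6 -9.5  7.1] turn 0.1
```

Call:
apply_moves --moves '[[[0,-1,4,0],[0,-1,4,0],[0,-1,4,0],[0,-1,4,0],[0,-1,4,0],[0,-4,0,0],[0,-4,0,0],[0,-4,0,0],[0,0,0,0],[0,0,0,0]]]'

```text
clock: 11.45
eef_pos: [0.4455, 0.0602, 0.0897]
tool_rot: [0.667, 0.745, 0.014, -0.007]
ft_force: [1.9, -0.0, -0.4]
grip_width: 0.0234
```

```bash
python3 -c "
from h import *
go(.437,.061,.067,96)"
```

```text
t 11.4 p [0.4455 0.0602 0.0897] ang 96.3 tilt 1.82 j6 0.01 F [ 1.9 -0.  -0.4] w 0.0234
tool shift mm [ 1.  -8.6 22.7] turn 0.3
```

Call:
apply_moves --moves '[[[0,-3,1,0],[0,-3,1,0],[0,-1,4,0],[0,-1,4,0],[0,-1,4,0],[0,0,4,0],[0,0,3,0],[0,0,0,0],[0,0,0,0],[0,0,0,0]]]'

```text
clock: 12.45
eef_pos: [0.4358, 0.0599, 0.0694]
tool_rot: [0.668, 0.744, 0.014, -0.007]
ft_force: [-0.0, 0.0, 2.5]
grip_width: 0.0236
```

Run:
```python
from h import *
go(.437,.061,.067,96)
s=shot('side')
cv2.imwrite('pics/c6.png',cv2.resize(s['color'][150:250,170:300,::-1],None,fx=5,fy=5,interpolation=cv2.INTER_CUBIC))
```

```text
t 12.4 p [0.4358 0.0599 0.0694] ang 96.1 tilt 1.82 j6 0.01 F [-0.   0.   2.5] w 0.0236
tool shift mm [0.9 1.3 2.5] turn 0.1
```

View pics/c6.png

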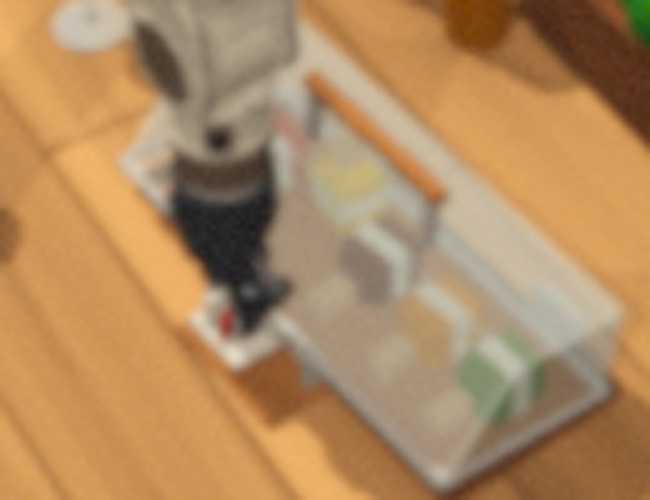

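The cover is pulled forward and still tipped. The front edge now stands in front of the tray rim near the catch at (310,370).

Call:
apply_moves --moves '[[[0,0,2,0],[0,0,2,0],[0,0,0,0],[0,0,0,0],[0,0,0,0],[0,0,0,0],[0,0,0,0],[0,0,0,0],[0,0,0,0],[0,0,0,0]]]'

```text
clock: 13.5
eef_pos: [0.436, 0.06, 0.0693]
tool_rot: [0.669, 0.743, 0.015, -0.007]
ft_force: [-0.3, 1.1, 6.9]
grip_width: 0.0232
```

```bash
python3 -c "
from h import *
go(.437,.061,.067,96)"
```

```text
t 13.5 p [0.436  0.06   0.0693] ang 95.9 tilt 1.83 j6 0.01 F [-0.3  1.1  6.9] w 0.0232
tool shift mm [0.8 1.1 2.3] turn -0.1
```

It's supported now, so I'll release and rise.

Call:
apply_moves --moves '[[[0,0,0,0],[0,0,0,0],[0,0,0,0],[0,0,0,0],[0,0,0,0],[0,0,-10,0],[0,0,-10,0],[0,0,-20,0],[0,0,-20,0],[0,0,-20,0]]]' --hand 0.3

```text
clock: 14.5
eef_pos: [0.4298, 0.0577, 0.1493]
tool_rot: [0.669, 0.743, 0.01, -0.013]
ft_force: [0.6, 0.1, -0.7]
grip_width: 0.0553
```

Call:
apply_moves --moves '[[[0,0,-20,8.5],[0,0,-20,8.5],[0,0,-20,8.5],[0,0,-20,8.5],[0,0,-15,8.5],[0,0,0,8.5],[0,0,0,8.5],[0,0,0,8.5],[0,0,0,8.5],[0,0,0,8.5]]]' --hand 0.3

```text
clock: 15.5
eef_pos: [0.4322, 0.0546, 0.265]
tool_rot: [0.996, 0.085, 0.01, -0.018]
ft_force: [1.2, 0.3, 0.0]
grip_width: 0.0556
```

Run:
```python
from h import *
go(.55,.07,.25,6)
s=shot('side');t=shot('top')
a=cv2.resize(s['color'][140:255,160:300,::-1],None,fx=3.2,fy=3.2,interpolation=cv2.INTER_CUBIC)
b=cv2.resize(t['color'][150:232,180:300,::-1],None,fx=2.9,fy=2.9,interpolation=cv2.INTER_CUBIC)
print(a.shape,b.shape)
o=np.zeros((max(a.shape[0],b.shape[0]),a.shape[1]+b.shape[1],3),np.uint8);o[:a.shape[0],:a.shape[1]]=a;o[:b.shape[0],a.shape[1]:]=b;cv2.imwrite('pics/c7.png',o)
```

```text
t 15.5 p [0.4322 0.0546 0.265 ] ang 9.7 tilt 2.31 j6 1.50 F [1.2 0.3 0. ] w 0.0556
tool shift mm [118.4   5.3  17.5] turn 3.7
(368, 448, 3) (238, 348, 3)
```

View pics/c7.png

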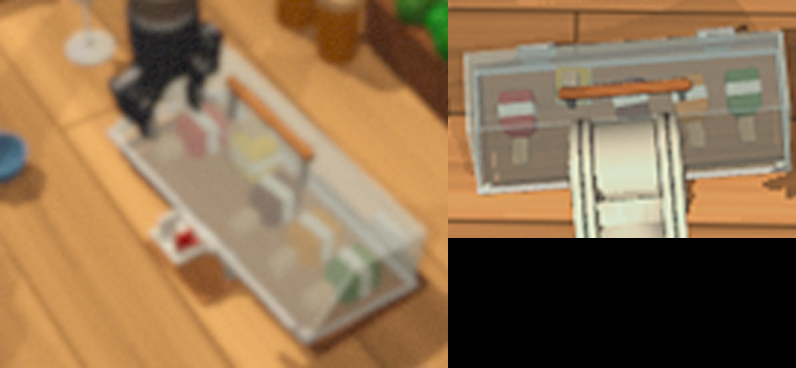

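The cover rests tipped and free with the latch on the catch. The bar ends are at (560,93) and (690,84) in the top crop, (230,82) and (309,153) in the side crop.

Run:
```python
from h import *
s=shot('side');t=shot('top')
T=lambda u,v:(180+(u-448+.5)/2.9-.5,150+(v+.5)/2.9-.5); S=lambda u,v:(160+(u+.5)/3.2-.5,140+(v+.5)/3.2-.5)
a,e1=tri(t,T(560,93),s,S(231,82));b,e2=tri(t,T(690,84),s,S(308,153));m=(a+b)/2
print(a,e1,b,e2,m, np.degrees(np.arctan2(-(a-b)[0],(a-b)[1])),np.linalg.norm(a-b))
# orange mask refine in top
im=cv2.cvtColor(t['color'],cv2.COLOR_RGB2HSV)
for z in(.165,.18,.19): print(z,(onz(t,*T(560,93),z)+onz(t,*T(690,84),z))/2)
go(m[0],m[1],.25,6)
```

```text
[0.56034522 0.1517961  0.16844778] 0.0005966889986024586 [ 0.57011829 -0.00522828  0.18172804] 0.0040645790606666345 [0.56523176 0.07328391 0.17508791] 3.5614500276119694 0.1578877290142428
0.165 [0.56785041 0.07298084 0.165     ]
0.18 [0.56559696 0.07221732 0.18      ]
0.19 [0.56409465 0.07170831 0.19      ]
t 15.7 p [0.4322 0.0546 0.2644] ang 10.2 tilt 2.29 j6 1.49 F [-0.4 -0.6 -0.2] w 0.0555
tool shift mm [133.8   5.8  17.2] turn 4.2
```

Call:
apply_moves --moves '[[[17,1,1,1],[17,1,1,1],[17,1,1,1],[17,1,1,1],[17,1,1,1],[17,1,1,0],[17,0,1,0],[15,0,1,0],[0,0,1,0],[0,0,1,0]]]'

```text
clock: 16.7
eef_pos: [0.5693, 0.067, 0.2582]
tool_rot: [0.998, 0.057, 0.008, -0.018]
ft_force: [0.0, 0.3, -0.2]
grip_width: 0.0556
```

```bash
python3 -c "
from h import *
go(.566,.0725,.173,5)"
```

```text
t 16.7 p [0.5693 0.067  0.2582] ang 6.5 tilt 2.27 j6 1.56 F [ 0.   0.3 -0.2] w 0.0556
tool shift mm [-4.3 -2.9 85.3] turn 1.5
```

Call:
apply_moves --moves '[[[-2,-1,12,1],[-2,-1,12,0.5],[0,-1,12,0],[0,0,12,0],[0,0,12,0],[0,0,10,0],[0,0,8,0],[0,0,5,0],[0,0,0,0],[0,0,0,0]]]'

```text
clock: 17.7
eef_pos: [0.5626, 0.0725, 0.1714]
tool_rot: [0.999, 0.047, 0.008, -0.018]
ft_force: [0.3, -0.4, 0.3]
grip_width: 0.0554
```

```bash
python3 -c "
from h import *
go(.566,.0725,.173,5)"
```

```text
t 17.7 p [0.5626 0.0725 0.1714] ang 5.3 tilt 2.24 j6 1.59 F [ 0.3 -0.4  0.3] w 0.0554
tool shift mm [ 3.5  0.2 -1.5] turn 0.3
```

Close on the bar.

Call:
apply_moves --moves '[[[2,0,0,0],[1,0,0,0],[0,0,0,0],[0,0,0,0],[0,0,0,0],[0,0,0,0],[0,0,0,0],[0,0,0,0],[0,0,0,0],[0,0,0,0]]]' --hand -1

```text
clock: 18.7
eef_pos: [0.566, 0.0732, 0.1728]
tool_rot: [0.999, 0.047, 0.008, -0.018]
ft_force: [0.1, 1.2, 0.4]
grip_width: 0.0134
```

Run:
```python
from h import *
go(.566,.0725,.32,5)
s=shot('side')
cv2.imwrite('pics/c8.png',cv2.resize(s['color'][130:260,160:310,::-1],None,fx=4,fy=4,interpolation=cv2.INTER_CUBIC))
```

```text
t 18.7 p [0.566  0.0732 0.1728] ang 5.3 tilt 2.30 j6 1.59 F [0.1 1.2 0.4] w 0.0134
tool shift mm [   2.6   -4.6 -147.1] turn 0.3
```

View pics/c8.png

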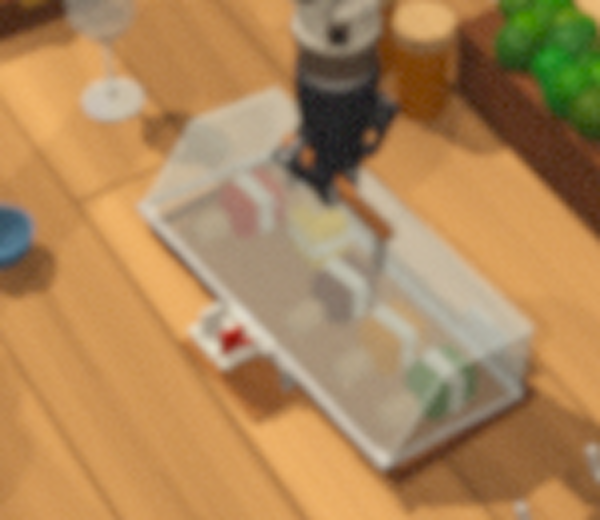

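The gripper holds the bar's middle at about (335,185). Lifting gently first.

Call:
apply_moves --moves '[[[-1,0,-3,0],[-1,0,-3,0],[-1,0,-4,0],[0,0,-4,0],[0,0,-4,0],[0,0,-4,0],[0,0,-4,0],[0,0,-4,0],[0,0,0,0],[0,0,0,0]]]'

```text
clock: 19.75
eef_pos: [0.5608, 0.0709, 0.2026]
tool_rot: [0.999, 0.047, 0.006, -0.018]
ft_force: [-0.6, -1.3, -5.6]
grip_width: 0.0133
```

```bash
python3 -c "
from h import *
go(.562,.0725,.33,5)"
```

```text
t 19.8 p [0.5608 0.0709 0.2026] ang 5.3 tilt 2.11 j6 1.59 F [-0.6 -1.3 -5.6] w 0.0133
tool shift mm [   3.    -5.9 -127.2] turn 0.3
```

Call:
apply_moves --moves '[[[0,0,-14,0],[0,0,-14,0],[0,0,-14,0],[0,0,-14,0],[0,0,-14,0],[0,0,-14,0],[0,0,-14,0],[0,0,-14,0],[0,0,-14,0],[0,0,0,0]]]'

```text
clock: 20.75
eef_pos: [0.5581, 0.0662, 0.3299]
tool_rot: [0.999, 0.047, 0.002, -0.017]
ft_force: [0.5, 0.5, -4.4]
grip_width: 0.0132
```

Run:
```python
from h import *
go(.50,-.26,.33,-79.5)
s=shot('side')
cv2.imwrite('pics/c9.png',cv2.resize(s['color'][80:280,140:400,::-1],None,fx=3,fy=3,interpolation=cv2.INTER_CUBIC))
```

```text
t 20.8 p [0.5581 0.0662 0.3299] ang 5.4 tilt 2.01 j6 1.58 F [ 0.5  0.5 -4.4] w 0.0132
tool shift mm [-88.3 319.2 -11.7] turn 84.9
```

View pics/c9.png

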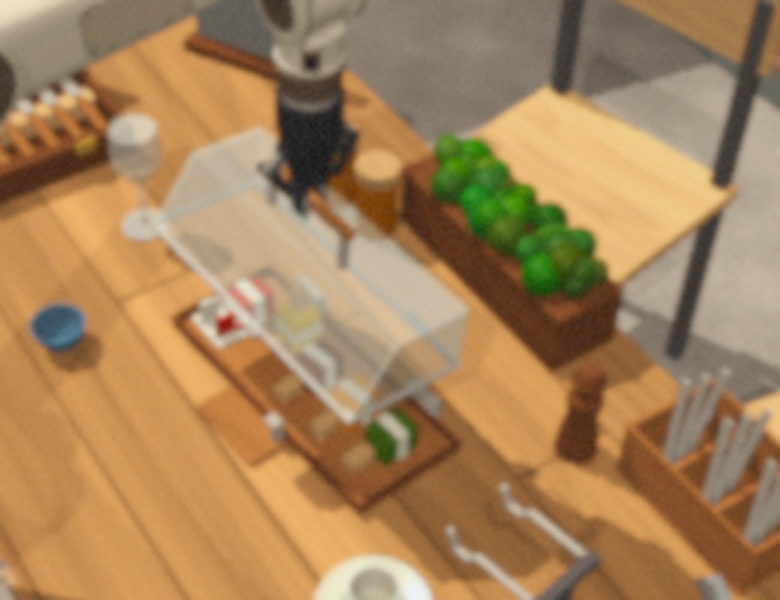

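The cover is clear of the bottles, the glass stands at left, and the stand's prongs are at (450,540) and (505,490). I'll turn now.

Call:
apply_moves --moves '[[[0,0,-1,8.5],[0,0,-1,8.5],[0,0,-1,8.5],[0,0,-1,8.5],[0,0,-1,8.5],[0,0,-1,8.5],[0,0,-1,8.5],[0,0,-1,8.5],[0,0,-1,8.5],[0,0,-1,8.5]]]'

```text
clock: 21.8
eef_pos: [0.5536, 0.0656, 0.3241]
tool_rot: [0.761, -0.648, -0.018, -0.005]
ft_force: [0.3, 0.8, -4.2]
grip_width: 0.0134
```

```bash
python3 -c "
from h import *
go(.477,-.28,.33,-79.5)"
```

```text
t 21.8 p [0.5536 0.0656 0.3241] ang -80.8 tilt 2.17 j6 3.08 F [ 0.3  0.8 -4.2] w 0.0134
tool shift mm [328.6 130.9 -15.3] turn -1.3
```

Call:
apply_moves --moves '[[[30,12,-2,0],[30,12,-2,0],[30,12,-2,0],[30,12,-2,0],[30,12,-2,0],[30,12,-2,0],[30,12,-1,0],[30,12,-1,0],[30,12,0,0],[20,8,0,0]]]'

```text
clock: 22.8
eef_pos: [0.4805, -0.2458, 0.315]
tool_rot: [0.763, -0.646, -0.027, -0.001]
ft_force: [0.4, -0.3, -3.8]
grip_width: 0.0129
```

Run:
```python
from h import *
go(.477,-.287,.30,-79.5)
s=shot('side');t=shot('top')
a=cv2.resize(s['color'][200:350,230:360,::-1],None,fx=3,fy=3,interpolation=cv2.INTER_CUBIC)
b=cv2.resize(t['color'][140:260,310:440,::-1],None,fx=3,fy=3,interpolation=cv2.INTER_CUBIC)
print(a.shape,b.shape)
o=np.zeros((max(a.shape[0],b.shape[0]),a.shape[1]+b.shape[1],3),np.uint8);o[:a.shape[0],:a.shape[1]]=a;o[:b.shape[0],a.shape[1]:]=b;cv2.imwrite('pics/c10.png',o)
```

```text
t 22.8 p [ 0.4805 -0.2458  0.315 ] ang -80.5 tilt 3.07 j6 2.49 F [ 0.4 -0.3 -3.8] w 0.0129
tool shift mm [40.6  9.8 13.6] turn -1.0
(450, 390, 3) (360, 390, 3)
```

View pics/c10.png

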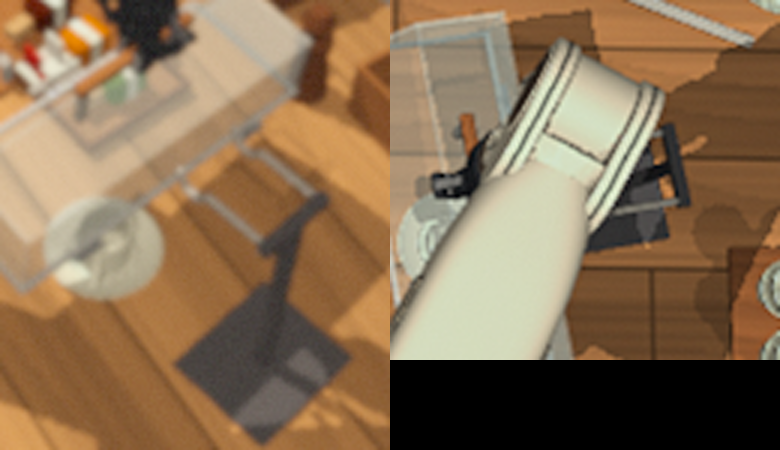

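The cover is before the stand. The prong ends are at (183,178) and (240,130) in the left crop, with the crossbar at (290,220).

Run:
```python
from h import *
s=shot('side');t=shot('top')
T=lambda u,v:(350+(u+.5)/4.4-.5,165+(v+.5)/4.4-.5); S=lambda u,v:(280+(u-396+.5)/4-.5,235+(v+.5)/4-.5)
print(tri(t,T(88,107),s,S(510,32)),tri(t,T(108,208),s,S(437,90)))
print(tri(t,T(240,75),s,S(624,125)),tri(t,T(256,190),s,S(551,188)))
r=R.from_quat(telemetry.get_obs()['tool_rot']).as_matrix();print('toolz in stand frame',r[:,2]@[.182,-.983,0],r[:,2]@[.983,.182,0])
go(.4805,-.305,.30,-79.5)
```

```text
(array([ 0.52824922, -0.35369567,  0.27827313]), np.float64(0.0001365850002422177)) (array([ 0.45307077, -0.36704025,  0.277267  ]), np.float64(0.001267573623401329))
(array([ 0.55052738, -0.46457538,  0.27946707]), np.float64(0.007266981828209243)) (array([ 0.46960534, -0.47655144,  0.27922154]), np.float64(0.002658093870210761))
toolz in stand frame -0.04452441722344442 -0.031028769484170438
t 23.0 p [ 0.4811 -0.244   0.3153] ang -80.5 tilt 3.11 j6 2.50 F [-0.3  0.9 -4.7] w 0.0129
tool shift mm [60.7 10.3 13. ] turn -1.0
```

Call:
apply_moves --moves '[[[10,1,2,0],[10,1,2,0],[10,1,2,0],[10,1,2,-0.5],[10,1,1,0],[10,1,1,0],[6,1,1,0],[2,1,1,0],[0,0,0,0],[0,0,0,0]]]'

```text
clock: 24.0
eef_pos: [0.4858, -0.3154, 0.2974]
tool_rot: [0.767, -0.641, -0.028, -0.002]
ft_force: [-0.3, 0.2, -4.8]
grip_width: 0.0128
```

```bash
python3 -c "
from h import *
go(.483,-.318,.299,-79.9)
go(.4937,-.378,.299,-79.9)"
```

```text
t 24.0 p [ 0.4858 -0.3154  0.2974] ang -79.7 tilt 3.24 j6 2.38 F [-0.3  0.2 -4.8] w 0.0128
tool shift mm [ 2.   3.2 -1.5] turn 0.2
t 24.0 p [ 0.4858 -0.3154  0.2974] ang -79.7 tilt 3.24 j6 2.38 F [-0.3  0.2 -4.8] w 0.0128
tool shift mm [62.8  3.5 -4.4] turn 0.2
```

Call:
apply_moves --moves '[[[4,1,-2,0],[5,1,-1,0],[5,1,-0.5,0],[5,0,-0.5,0],[5,0,-0.5,0],[5,0,-0.5,0],[5,0,-0.5,0],[3,0,0,0],[0,0,0,0],[0,0,0,0]]]'

```text
clock: 25.0
eef_pos: [0.4903, -0.3554, 0.3021]
tool_rot: [0.768, -0.64, -0.028, -0.003]
ft_force: [-0.4, 0.0, -4.7]
grip_width: 0.0129
```

```bash
python3 -c "
from h import *
go(.4937,-.378,.299,-79.9)"
```

```text
t 25.0 p [ 0.4903 -0.3554  0.3021] ang -79.7 tilt 3.20 j6 2.33 F [-0.4  0.  -4.7] w 0.0129
tool shift mm [22.9  0.7  2.1] turn 0.2
```

Call:
apply_moves --moves '[[[4,0,0.5,0],[4,0,0.5,0],[4,0,0.5,0],[4,0,0,0],[4,0,0,0],[2,0,0,0],[0,0,0,0],[0,0,0,0],[0,0,0,0],[0,0,0,0]]]'

```text
clock: 26.0
eef_pos: [0.4945, -0.3784, 0.2992]
tool_rot: [0.768, -0.64, -0.028, -0.003]
ft_force: [-0.1, -0.9, -5.2]
grip_width: 0.0127
```

Run:
```python
from h import *
go(.4937,-.378,.285,-79.9)
s=shot('side')
cv2.imwrite('pics/c11.png',cv2.resize(s['color'][190:350,220:370,::-1],None,fx=3.7,fy=3.7,interpolation=cv2.INTER_CUBIC))
```

```text
t 26.0 p [ 0.4945 -0.3784  0.2992] ang -79.7 tilt 3.24 j6 2.30 F [-0.1 -0.9 -5.2] w 0.0127
tool shift mm [ 0.1  0.3 14.2] turn 0.2
```

View pics/c11.png

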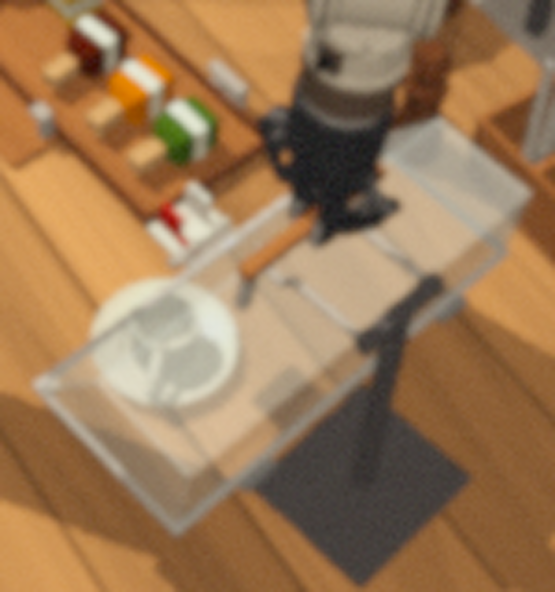

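Run:
```python
from h import *
s=shot('side');p=lambda q:(proj(s,q)-[220,190])*3.7
print('tip',p((.453,-.367,.28)),'bar pt',p((.456,-.385,.301)),'bar end',p((.494-.08*.984,-.378-.08*.175,.301)),'tcp',p((.4945,-.3784,.299)))
a=np.array([.494-.07*.984,-.378-.07*.175,.301])
```

```text
tip [259.45023222 246.19016308] bar pt [277.97931482 245.07700807] bar end [239.72727371 275.1506896 ] tcp [312.95733784 218.94563877]
```

The projection agrees: the tips are hidden behind the bar. Lowering now.

Call:
apply_moves --moves '[[[0,0,3,0],[0,0,3,0],[0,0,3,0],[0,0,3,0],[0,0,3,0],[0,0,3,0],[0,0,2,0],[0,0,2,0],[0,0,0,0],[0,0,0,0]]]'

```text
clock: 27.1
eef_pos: [0.4935, -0.3772, 0.2749]
tool_rot: [0.768, -0.64, -0.028, -0.003]
ft_force: [0.1, -0.1, -4.9]
grip_width: 0.0129
```

```bash
python3 -c "
from h import *
go(.4937,-.377,.271,-79.9)"
```

```text
t 27.1 p [ 0.4935 -0.3772  0.2749] ang -79.6 tilt 3.27 j6 2.30 F [ 0.1 -0.1 -4.9] w 0.0129
tool shift mm [ 0.1 -0.4  3.9] turn 0.3
```

Call:
apply_moves --moves '[[[0,0,2,0],[0,0,2,0],[0,0,1,0],[0,0,0,0],[0,0,0,0],[0,0,0,0],[0,0,0,0],[0,0,0,0],[0,0,0,0],[0,0,0,0]]]'

```text
clock: 28.1
eef_pos: [0.4935, -0.3773, 0.2738]
tool_rot: [0.768, -0.64, -0.026, -0.003]
ft_force: [-1.8, -0.2, -0.6]
grip_width: 0.0127
```

```bash
python3 -c "
from h import *
go(.4937,-.377,.271,-79.9)"
```

```text
t 28.1 p [ 0.4935 -0.3773  0.2738] ang -79.6 tilt 2.94 j6 2.30 F [-1.8 -0.2 -0.6] w 0.0127
tool shift mm [-0.1 -0.3  2.8] turn 0.3
```

Call:
apply_moves --moves '[[[0,0,2,0],[0,0,1,0],[0,0,0,0],[0,0,0,0],[0,0,0,0],[0,0,0,0],[0,0,0,0],[0,0,0,0],[0,0,0,0],[0,0,0,0]]]'

```text
clock: 29.1
eef_pos: [0.4936, -0.3774, 0.2733]
tool_rot: [0.768, -0.64, -0.024, -0.003]
ft_force: [-1.9, 1.2, 1.4]
grip_width: 0.013
```

Call:
apply_moves --moves '[[[0,0,0,0],[0,0,0,0],[0,0,0,0],[0,0,0,0],[0,0,0,0],[0,0,0,0],[0,0,0,0],[0,0,0,0],[0,0,0,0],[0,0,0,0]]]' --hand 0.1

```text
clock: 30.1
eef_pos: [0.4946, -0.378, 0.2725]
tool_rot: [0.768, -0.64, -0.023, -0.003]
ft_force: [0.1, 0.4, -0.2]
grip_width: 0.047
```

Call:
apply_moves --moves '[[[0,0,-3,0],[0,0,-5,0],[0,0,-10,0],[0,0,-10,0],[0,0,-15,0],[0,0,-15,0],[0,0,-15,0],[0,0,-15,0],[0,0,0,0],[0,0,0,0]]]'

```text
clock: 31.1
eef_pos: [0.4979, -0.3815, 0.3706]
tool_rot: [0.768, -0.64, -0.019, -0.003]
ft_force: [-0.3, 0.4, 0.2]
grip_width: 0.0469
```

Run:
```python
from h import *
go(.5,-.16,.36,6)
s=shot('side')
cv2.imwrite('pics/c12.png',cv2.resize(s['color'][130:360,190:370,::-1],None,fx=2.6,fy=2.6,interpolation=cv2.INTER_CUBIC))
```

```text
t 31.1 p [ 0.4979 -0.3815  0.3706] ang -79.6 tilt 2.26 j6 2.30 F [-0.3  0.4  0.2] w 0.0469
tool shift mm [-217.   -42.4   17. ] turn -85.6
```

View pics/c12.png

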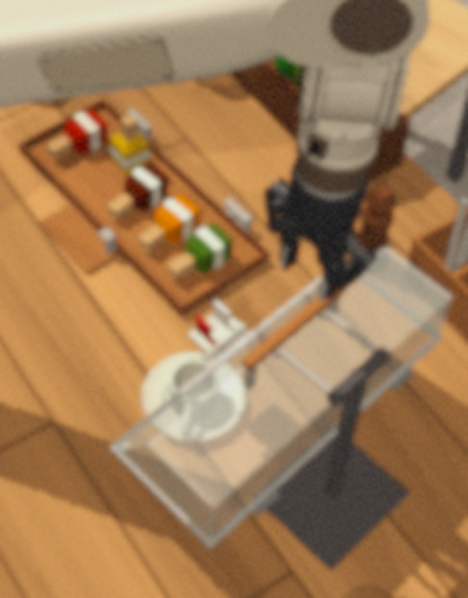

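The cover hangs on both prongs, and all the bottles show clearly: red (85,130), brown (143,188), orange (175,218) and green (207,247) lying, yellow (128,145) standing. I'll leave the stand and turn the gripper for the bottles.

Call:
apply_moves --moves '[[[-38,-1,-1,0],[-38,-1,-1,0],[-38,-1,-1,0],[-38,-1,-1,0],[-38,-1,-1,0],[-38,-1,-1,-8],[-38,4,-1,-8],[-36,10,-1,-8],[-32,14,-1,-8],[-30,20,-1,-8]]]'

```text
clock: 32.15
eef_pos: [0.3512, -0.0571, 0.3822]
tool_rot: [0.945, -0.327, -0.027, -0.011]
ft_force: [0.5, -0.1, 0.8]
grip_width: 0.047
```

Call:
apply_moves --moves '[[[0,0,0,-8.5],[0,0,0,-8.5],[0,0,0,-8.5],[0,0,0,-8.5],[0,0,0,-8.5],[0,0,0,-8.5],[0,0,0,-8.5],[0,0,0,-8.5],[0,0,0,-8.5],[0,0,0,-8.5]]]'

```text
clock: 33.15
eef_pos: [0.3403, -0.0537, 0.3773]
tool_rot: [0.914, 0.404, -0.016, -0.029]
ft_force: [0.1, -0.2, -0.5]
grip_width: 0.0471
```

Run:
```python
from h import *
go(.40,.06,.3,96)
t=shot('top','top_b');s=shot('side','side_b')
for n,c in(('top',t),('side',s)):
    im=c['color'];h=cv2.cvtColor(im,cv2.COLOR_RGB2HSV)
    box=np.array([proj(c,(x,y,.03)) for x in(.46,.68) for y in(-.16,.30)]);lo=box.min(0).astype(int);hi=box.max(0).astype(int)
    H,S,V=[h[lo[1]:hi[1],lo[0]:hi[0],i].astype(int) for i in range(3)]
    ms=dict(red=((H<6)|(H>170))&(S>150)&(V>70),orange=(H>10)&(H<22)&(S>215)&(V>150),brown=((H<12)|(H>165))&(V<80),green=(H>45)&(H<85)&(S>90),yellow=(H>22)&(H<33)&(S>150))
    for k,m in ms.items():
        v,u=np.nonzero(m)
        if len(u): print(n,k,len(u),(np.median(u)+lo[0]).round(1),(np.median(v)+lo[1]).round(1), (onz(c,np.median(u)+lo[0],np.median(v)+lo[1],.05)).round(3))
a=cv2.resize(t['color'][150:232,175:308,::-1],(798,492),interpolation=cv2.INTER_CUBIC);cv2.imwrite('pics/c13.png',a)
```

```text
t 33.1 p [ 0.3403 -0.0537  0.3773] ang 47.6 tilt 3.80 j6 0.56 F [ 0.1 -0.2 -0.5] w 0.0471
tool shift mm [124.7 -27.4  78.6] turn -48.4
top red 142 205.0 190.0 [0.546 0.213 0.05 ]
top orange 114 263.0 185.0 [ 0.568 -0.006  0.05 ]
top brown 123 242.0 187.0 [0.559 0.073 0.05 ]
top green 56 281.0 184.0 [ 0.573 -0.074  0.05 ]
top yellow 9 278.0 177.0 [ 0.599 -0.062  0.05 ]
side red 73 221.0 182.0 [0.534 0.2   0.05 ]
side orange 94 255.0 214.0 [ 0.559 -0.015  0.05 ]
side brown 157 202.0 176.0 [0.485 0.27  0.05 ]
side green 6 300.5 157.5 [0.89  0.147 0.05 ]
side yellow 56 252.5 187.0 [0.626 0.109 0.05 ]
```

View pics/c13.png

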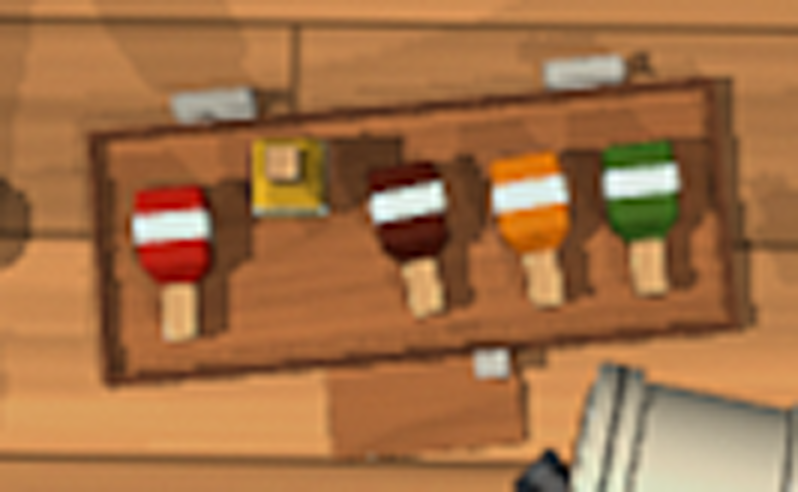

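Bottle points in c13: red tip (180,338), base (171,187). Brown tip (428,314), base (406,168). Orange tip (548,304), base (528,158). Green tip (650,294), base (641,145).

Run:
```python
from h import *
c=shot('top')
T=lambda u,v,z: onz(c,175+(u+.5)/6-.5,150+(v+.5)/6-.5,z)
for n,a,b in(('red',(180,338),(171,187)),('brown',(428,314),(406,168)),('orange',(548,304),(528,158)),('green',(650,294),(641,145))):
    t=T(*a,.04);q=T(*b,.052);d=(q-t)[:2];L=np.linalg.norm(d);print(n,'tip',t[:2].round(4),'base',q[:2].round(4),'L',L.round(4),'dir deg',np.degrees(np.arctan2(d[1],d[0])).round(1),'grip',(t[:2]+.009*d/L).round(4))
print('rear rim inside',T(180,130,.02),T(640,92,.02))
go(.485,-.065,.2,96)
```

```text
red tip [0.4861 0.2141] base [0.5805 0.2213] L 0.0948 dir deg 4.4 grip [0.495  0.2148]
brown tip [0.5037 0.0578] base [0.5949 0.0731] L 0.0925 dir deg 9.5 grip [0.5125 0.0593]
orange tip [ 0.5112 -0.0179] base [ 0.6025 -0.0039] L 0.0924 dir deg 8.7 grip [ 0.5201 -0.0165]
green tip [ 0.5185 -0.0823] base [ 0.6118 -0.0752] L 0.0936 dir deg 4.3 grip [ 0.5275 -0.0816]
rear rim inside [0.62255072 0.22110042 0.02      ] [ 0.65187791 -0.07558853  0.02      ]
t 33.3 p [ 0.3405 -0.0538  0.3775] ang 47.1 tilt 3.79 j6 0.57 F [ 0.3 -0.4 -0.3] w 0.0468
tool shift mm [ 91.2 124.9 169.1] turn -48.9
```

Call:
apply_moves --moves '[[[0,0,8,-8.5],[0,0,8,-8.5],[0,0,8,-8.5],[0,0,8,-8.5],[0,0,8,-8.5],[0,0,8,-6],[0,0,8,0],[0,0,8,0],[0,0,8,0],[0,0,8,0]]]'

```text
clock: 34.3
eef_pos: [0.3349, -0.0502, 0.2927]
tool_rot: [0.672, 0.74, -0.003, -0.033]
ft_force: [0.4, 0.2, -0.1]
grip_width: 0.0472
```

```bash
python3 -c "
from h import *
go(.5275,-.0816,.13,94.3)"
```

```text
t 34.3 p [ 0.3349 -0.0502  0.2927] ang 95.5 tilt 3.79 j6 -0.27 F [ 0.4  0.2 -0.1] w 0.0472
tool shift mm [-56.8 196.2 150.9] turn 1.2
```

Call:
apply_moves --moves '[[[-6,21,15,1.2],[-6,21,15,0],[-6,21,15,0],[-6,21,15,0],[-6,21,15,0],[-6,21,15,0],[-6,21,15,0],[-6,21,15,0],[-5,18,15,0],[0,0,0,0]]]'

```text
clock: 35.3
eef_pos: [0.5227, -0.085, 0.1359]
tool_rot: [0.685, 0.728, -0.003, -0.033]
ft_force: [-1.5, -0.9, -0.2]
grip_width: 0.0466
```

```bash
python3 -c "
from h import *
go(.5275,-.0816,.034,94.3)"
```

```text
t 35.3 p [ 0.5227 -0.085   0.1359] ang 93.4 tilt 3.79 j6 -0.24 F [-1.5 -0.9 -0.2] w 0.0466
tool shift mm [ -1.3  10.1 101.5] turn -0.9
```

Call:
apply_moves --moves '[[[0,2,13,-0.9],[0,2,13,0],[0,2,13,0],[0,2,13,0],[0,1,13,0],[0,1,12,0],[0,0,8,0],[0,0,6,0],[0,0,4,0],[0,0,0,0]]]'

```text
clock: 36.3
eef_pos: [0.5254, -0.0795, 0.036]
tool_rot: [0.681, 0.732, -0.003, -0.033]
ft_force: [0.7, 0.2, 0.4]
grip_width: 0.0472
```

```bash
python3 -c "
from h import *
go(.5275,-.0816,.034,94.3)"
```

```text
t 36.3 p [ 0.5254 -0.0795  0.036 ] ang 94.1 tilt 3.82 j6 -0.24 F [0.7 0.2 0.4] w 0.0472
tool shift mm [-2.3  2.   1.8] turn -0.2
```

Call:
apply_moves --moves '[[[-2,2,1,0],[0,0,0,0],[0,0,0,0],[0,0,0,0],[0,0,0,0],[0,0,0,0],[0,0,0,0],[0,0,0,0],[0,0,0,0],[0,0,0,0]]]' --hand -0.55

```text
clock: 37.3
eef_pos: [0.5285, -0.0818, 0.0358]
tool_rot: [0.681, 0.732, -0.003, -0.032]
ft_force: [0.2, -0.8, -1.3]
grip_width: 0.0194
```

```bash
python3 -c "
from h import *
go(.5275,-.0816,.034,94.3)"
```

```text
t 37.3 p [ 0.5285 -0.0818  0.0358] ang 94.1 tilt 3.71 j6 -0.24 F [ 0.2 -0.8 -1.3] w 0.0194
tool shift mm [ 0.1 -0.9  1.9] turn -0.2
```

Call:
apply_moves --moves '[[[0,0,-5,0],[0,1,-7,0],[0,1,-7,0],[0,2,-7,0],[0,4,-5,0],[0,4,-5,0],[0,4,-5,0],[0,4,-4,0],[0,0,0,0],[0,0,0,0]]]'

```text
clock: 38.3
eef_pos: [0.5536, -0.0821, 0.0844]
tool_rot: [0.681, 0.732, -0.002, -0.032]
ft_force: [-0.1, 0.8, -2.4]
grip_width: 0.0196
```

```bash
cat > chk.py <<'E'
from h import *
import sys
RNG=dict(red=lambda H,S,V:((H<6)|(H>170))&(S>150)&(V>100),orange=lambda H,S,V:(H>9)&(H<22)&(S>225)&(V>190),brown=lambda H,S,V:((H<12)|(H>165))&(V<80)&(S>80),green=lambda H,S,V:(H>45)&(H<85)&(S>120))
t=shot('top');s=shot('side')
go()
def box(k,c):
    h=cv2.cvtColor(c['color'],cv2.COLOR_RGB2HSV).astype(int);m=RNG[k](h[...,0],h[...,1],h[...,2])
    poly=np.array([proj(c,p) for p in((.44,.26,.05),(.66,.26,.05),(.70,-.14,.05),(.48,-.14,.05))]).astype(np.int32)
    z=np.zeros(m.shape,np.uint8);cv2.fillConvexPoly(z,poly,1);m=(m&(z>0)).astype(np.uint8)
    n,l,st,ce=cv2.connectedComponentsWithStats(m)
    # merge comps >8 px
    v,u=np.nonzero(np.isin(l,[i for i in range(1,n) if st[i,4]>8]))
    return (u.min(),u.max(),v.min(),v.max(),len(u),u.mean().round(1),v.mean().round(1)) if len(u) else None
for k in RNG: print(k,'top',box(k,t),'side',box(k,s))
E
python3 chk.py
```

```text
t 38.4 p [ 0.5533 -0.0821  0.0843] ang 94.1 tilt 3.65 j6 -0.24 F [-0.4  1.  -1.5] w 0.0196
tool shift mm [0. 0. 0.] turn 0
red top (np.int64(198), np.int64(209), np.int64(181), np.int64(196), 111, np.float64(203.5), np.float64(189.0)) side (np.int64(216), np.int64(229), np.int64(173), np.int64(187), 65, np.float64(220.6), np.float64(181.1))
orange top (np.int64(257), np.int64(266), np.int64(176), np.int64(189), 62, np.float64(262.0), np.float64(182.5)) side (np.int64(250), np.int64(257), np.int64(210), np.int64(218), 53, np.float64(253.5), np.float64(213.8))
brown top (np.int64(236), np.int64(263), np.int64(166), np.int64(193), 95, np.float64(244.5), np.float64(183.5)) side (np.int64(243), np.int64(246), np.int64(205), np.int64(209), 18, np.float64(244.6), np.float64(207.2))
green top None side None
```

Call:
apply_moves --moves '[[[0,7,-4,0],[0,7,-4,0],[0,7,-3,0],[0,7,-2,0],[0,7,-1,0],[0,7,0,0],[0,7,0,0],[0,7,0,0],[0,0,0,0],[0,0,0,0]]]'

```text
clock: 39.4
eef_pos: [0.6147, -0.078, 0.0951]
tool_rot: [0.681, 0.732, -0.003, -0.033]
ft_force: [0.4, 0.5, -1.1]
grip_width: 0.0195
```

Run:
```python
from h import *
go()
s=shot('side');t=shot('top')
h=cv2.cvtColor(s['color'],cv2.COLOR_RGB2HSV)
for q in((.62,-.08,.04),(.60,-.08,.04)):print(proj(s,q))
a=s['color'].astype(int);m=(a[...,1]>a[...,0]+15)&(a[...,1]>a[...,2]+15);m[:170]=0;m[:,:230]=0;m[:,300:]=0;m[250:]=0
v,u=np.nonzero(m);print(len(u),u.min(),u.max(),v.min(),v.max()) if len(u) else print('none')
a=t['color'].astype(int);m=(a[...,1]>a[...,0]+15)&(a[...,1]>a[...,2]+15);m[:140]=0;m[:,:255]=0;m[:,310:]=0;m[240:]=0
v,u=np.nonzero(m);print(len(u),u.min(),u.max(),v.min(),v.max()) if len(u) else print('none')
```

```text
t 39.4 p [ 0.6147 -0.078   0.0951] ang 94.1 tilt 3.75 j6 -0.21 F [ 0.4  0.5 -1.1] w 0.0195
tool shift mm [0. 0. 0.] turn 0
[277.98672808 220.43974822]
[273.57203345 222.63899893]
7 292 296 198 203
1 276 276 153 153
```

The bottle's green shows at side pixel (294,200), which fits a bottle held rigidly level. The grip is still too firm, so I'll move back over the tray and loosen it in small steps to let it swing down.

Call:
apply_moves --moves '[[[0,-8,-1,0],[0,-8,-1,0],[0,-8,-1,0],[0,-8,-1,0],[0,-8,-1,0],[0,-8,-1,0],[0,-4,-1,0],[0,0,-1,0],[0,0,0,0],[0,0,0,0]]]'

```text
clock: 40.5
eef_pos: [0.5567, -0.0829, 0.1079]
tool_rot: [0.681, 0.732, -0.003, -0.032]
ft_force: [0.5, 0.1, -1.3]
grip_width: 0.0196
```

Call:
apply_moves --moves '[[[0,0,0,0],[0,0,0,0],[0,0,0,0],[0,0,0,0],[0,0,0,0],[0,0,0,0],[0,0,0,0],[0,0,0,0],[0,0,0,0],[0,0,0,0]]]' --hand -0.54

```text
clock: 41.5
eef_pos: [0.5576, -0.0827, 0.1072]
tool_rot: [0.681, 0.732, -0.003, -0.032]
ft_force: [-0.6, -0.2, -1.4]
grip_width: 0.0193
```

```bash
cat > g.py <<'E'
from h import *
import sys
go()
k=sys.argv[1]
p=np.array(telemetry.get_obs()['eef_pos'])
F=dict(green=lambda a:(a[...,1]>a[...,0]+10)&(a[...,1]>a[...,2]+10),orange=lambda a:(a[...,0]>180)&(a[...,2]<40)&(a[...,1]>70),red=lambda a:(a[...,0]>110)&(a[...,1]<50)&(a[...,2]<50),brown=lambda a:(a.max(-1)<75)&(a[...,0]>a[...,2]+12))[k]
ex=np.array([np.cos(.105),np.sin(.105),0])
for n in('side','top'):
    c=shot(n);a=c['color'].astype(int);m=F(a)
    h=proj(c,p+ex*.085);d=proj(c,p-[0,0,.085]);print(n,'expect level base',h.round(),'hang base',d.round())
    w=np.zeros(m.shape,bool);q=((h+d)/2).astype(int);w[q[1]-28:q[1]+28,q[0]-28:q[0]+28]=1;m&=w
    v,u=np.nonzero(m);print(' ',len(u),(u.min(),u.max(),v.min(),v.max(),u.mean().round(1),v.mean().round(1)) if len(u) else '')
E
python3 g.py green
```

```text
t 41.5 p [ 0.5576 -0.0827  0.1072] ang 94.1 tilt 3.73 j6 -0.24 F [-0.6 -0.2 -1.4] w 0.0193
tool shift mm [0. 0. 0.] turn 0
side expect level base [283. 205.] hang base [264. 231.]
  18 (np.int64(279), np.int64(285), np.int64(202), np.int64(208), np.float64(282.2), np.float64(205.1))
top expect level base [282. 163.] hang base [283. 189.]
  27 (np.int64(277), np.int64(309), np.int64(158), np.int64(177), np.float64(290.2), np.float64(170.4))
```

Call:
apply_moves --moves '[[[0,0,0,0],[0,0,0,0],[0,0,0,0],[0,0,0,0],[0,0,0,0],[0,0,0,0],[0,0,0,0],[0,0,0,0],[0,0,0,0],[0,0,0,0]]]' --hand -0.533

```text
clock: 42.6
eef_pos: [0.5584, -0.0828, 0.1083]
tool_rot: [0.681, 0.732, -0.002, -0.031]
ft_force: [-0.7, 0.2, 0.2]
grip_width: 0.02
```

```bash
python3 g.py green
```

```text
t 42.6 p [ 0.5584 -0.0828  0.1083] ang 94.1 tilt 3.61 j6 -0.24 F [-0.7  0.2  0.2] w 0.0200
tool shift mm [0. 0. 0.] turn 0
side expect level base [283. 205.] hang base [265. 231.]
  53 (np.int64(263), np.int64(275), np.int64(219), np.int64(228), np.float64(269.7), np.float64(224.0))
top expect level base [282. 163.] hang base [283. 189.]
  29 (np.int64(278), np.int64(309), np.int64(157), np.int64(176), np.float64(291.0), np.float64(169.4))
```

Call:
apply_moves --moves '[[[0,0,0,0],[0,0,0,0],[0,0,0,0],[0,0,0,0],[0,-2,-10,0],[0,-5,-15,0],[0,-10,-20,0],[0,-20,-20,0],[0,-20,-20,0],[0,-20,-20,0]]]' --hand 0.1

```text
clock: 43.7
eef_pos: [0.4848, -0.0924, 0.2204]
tool_rot: [0.68, 0.732, -0.003, -0.033]
ft_force: [-0.1, -0.8, 0.6]
grip_width: 0.0471
```

Run:
```python
from h import *
go()
for n in('side','top'):
    c=shot(n,n+'_d');a=c['color'].astype(int);m=(a[...,1]>a[...,0]+10)&(a[...,1]>a[...,2]+10)
    q=proj(c,(.58,-.08,.05)).astype(int);w=np.zeros(m.shape,bool);w[q[1]-22:q[1]+22,q[0]-22:q[0]+22]=1
    for nm,mm in(('g',m&w),('white',w&(a.min(-1)>170))):
        v,u=np.nonzero(mm);print(n,nm,len(u),(u.min(),u.max(),v.min(),v.max(),u.mean().round(1),v.mean().round(1)) if len(u) else '')
    print([ (x,proj(c,(x,-.08,.05)).round(1)) for x in (.55,.6)])
```

```text
t 43.7 p [ 0.4848 -0.0924  0.2204] ang 94.2 tilt 3.80 j6 -0.28 F [-0.1 -0.8  0.6] w 0.0471
tool shift mm [0. 0. 0.] turn 0
side g 71 (np.int64(266), np.int64(278), np.int64(218), np.int64(226), np.float64(271.9), np.float64(221.8))
side white 16 (np.int64(258), np.int64(262), np.int64(210), np.int64(214), np.float64(260.0), np.float64(211.9))
[(0.55, array([262.4, 226.5])), (0.6, array([273.7, 220.9]))]
top g 78 (np.int64(268), np.int64(295), np.int64(172), np.int64(195), np.float64(281.7), np.float64(182.9))
top white 483 (np.int64(260), np.int64(303), np.int64(160), np.int64(203), np.float64(291.7), np.float64(185.1))
[(0.55, array([282.5, 190. ])), (0.6, array([282.6, 176.9]))]
```

```bash
cat > asc.py <<'E'
import cv2,sys,numpy as np
n,u0,u1,v0,v1=sys.argv[1],*map(int,sys.argv[2:6])
a=cv2.imread(f'pics/{n}.png')[:,:,::-1].astype(int)
h=cv2.cvtColor(a.astype(np.uint8),cv2.COLOR_RGB2HSV).astype(int)
def ch(p,q):
    r,g,b=p;H,S,V=q
    if g>r+8 and g>b+8: return 'G'
    if S<50 and V>150: return 'W'
    if V<60: return 'D'
    if (H<5 or H>172) and S>150: return 'R'
    if 8<H<20 and S>215 and V>170: return 'O'
    if 22<H<34 and S>130: return 'Y'
    if 10<H<20 and S<115 and V>170: return 's'
    if S<60: return '-'
    return '.'
for v in range(v0,v1): print('%3d '%v+''.join(ch(a[v,u],h[v,u]) for u in range(u0,u1)))
E
python3 asc.py side_d 235 295 200 235; python3 asc.py top_d 255 300 165 215
```

```text
200 .......--DD-WWW--DDDDDDDD-----..............................
201 .......--DD-WWW--DD...-DDD----..............................
202 .......--DD--WW--D.....DDDDD-...............................
203 .........DD..-----.....DDDDD................................
204 ..........R...----....DDDDDD................................
205 ........R.....----DDDDDDDDD.................................
206 ..........D...----DDDDDDDDD...............ssss..............
207 ..............----DDDDDDD................ssssss.............
208 .........R......---DDDD-...OOO...........ssWWsss............
209 .................--DDD--Ws..OOO..........ssWWWsss...........
210 .................--DD--WWWs..OO...........ssWWWsss..........
211 ..................-D..sWWWWs..O...........s.WWWWsss.........
212 ..................-...ssWWWWs...............-WWWWsss........
213 .......................ssWWWs.................WWWWss........
214 ...................OOOO.ssWW..................-WWWss........
215 ..................OOOOOO.ss-....................WW-.........
216 .................OOOOOOO.........................-......
[... 2974 characters left out ...]

201 ................-------DD-WWWWWWWWWWWWWWWWWWW
202 ................DDDDDDDDDWWWWWWWWWWWWWWWWWWWW
203 ................DDDD-DDDDWWWWWWWWWWWWWWWWWWWW
204 .................DDDDDDD--WWWW-WWWWWWWW-WWWWW
205 ..................DDDD.D--WWWWWWW-WWWWWWWWWWW
206 ........................--WWWWWWWWWWWWWWWWWWW
207 .........................WWWWW-WWWWWWWWWWWWWW
208 ..-W.....................WWWWWWWWWWWWWWWWW--W
209 WWWWW...................WWWWW-WWWWWWWWWWWWWWW
210 WWWWW...................WWWWWWWWWWWWWWWWW-WWW
211 WWWWW..................-WWWWW-WW-WWWWWWWWWWWW
212 WsWW...................WWWWWWWWWW-WWWWWWWW-WW
213 .......................WWWWWWWWWWWWWWWWW-WWWW
214 ......................WWWWWWWWWWWWWWWWWWWWWWW
```

The label map (standing ring of green round the stopper in top view, V-shaped faces in side view) shows green now upright at about x = 0.595. Orange is next.

```bash
python3 -c "
from h import *
go(.5201,-.0165,.13,98.7)"
```

```text
t 43.8 p [ 0.4854 -0.0929  0.223 ] ang 94.1 tilt 3.52 j6 -0.28 F [ 0.5 -0.   0.3] w 0.0471
tool shift mm [69.7 44.3 94.2] turn -4.6
```

Call:
apply_moves --moves '[[[10,4,0,-2],[10,4,0,-2.5],[10,4,0,0],[10,5,10,0],[10,5,14,0],[10,5,14,0],[8,5,14,0],[0,5,14,0],[0,4,14,0],[0,0,12,0]]]'

```text
clock: 44.8
eef_pos: [0.515, -0.0027, 0.1212]
tool_rot: [0.645, 0.763, -0.002, -0.034]
ft_force: [0.5, -0.8, 0.2]
grip_width: 0.047
```

```bash
python3 -c "
from h import *
go(.5201,-.0165,.035,98.7)"
```

```text
t 44.8 p [ 0.515  -0.0027  0.1212] ang 99.5 tilt 3.87 j6 -0.19 F [ 0.5 -0.8  0.2] w 0.0470
tool shift mm [-18.7   6.7  85.2] turn 0.8
```

Call:
apply_moves --moves '[[[-6,1,0,0.8],[-6,1,0,0],[-5,1,8,0],[-1,1,14,0],[0,1,14,0],[0,1,14,0],[0,1,12,0],[0,0,8,0],[0,0,6,0],[0,0,4,0]]]'

```text
clock: 45.8
eef_pos: [0.5222, -0.0171, 0.0331]
tool_rot: [0.651, 0.758, -0.003, -0.034]
ft_force: [-0.1, 0.7, 0.4]
grip_width: 0.0469
```

```bash
python3 -c "
from h import *
go(.5201,-.0165,.035,98.7)"
```

```text
t 45.8 p [ 0.5222 -0.0171  0.0331] ang 98.6 tilt 3.89 j6 -0.21 F [-0.1  0.7  0.4] w 0.0469
tool shift mm [ 1.  -2.  -1.7] turn -0.1
```

Call:
apply_moves --moves '[[[1,-2,-1,0],[0,0,0,0],[0,0,0,0],[0,0,0,0],[0,0,0,0],[0,0,0,0],[0,0,0,0],[0,0,0,0],[0,0,0,0],[0,0,0,0]]]' --hand -0.55

```text
clock: 46.8
eef_pos: [0.5199, -0.0164, 0.0348]
tool_rot: [0.651, 0.758, -0.003, -0.034]
ft_force: [-0.1, 0.7, -0.6]
grip_width: 0.0198
```

Call:
apply_moves --moves '[[[0,0,-6,0],[0,1,-9,0],[0,1,-9,0],[0,2,-9,0],[0,3,-9,0],[0,3,-9,0],[0,3,-9,0],[0,3,-9,0],[0,0,0,0],[0,0,0,0]]]'

```text
clock: 47.8
eef_pos: [0.5426, -0.0168, 0.1109]
tool_rot: [0.651, 0.758, -0.001, -0.032]
ft_force: [-0.0, -0.2, -2.5]
grip_width: 0.0197
```

```bash
python3 g.py orange
```

```text
t 47.8 p [ 0.5426 -0.0168  0.1109] ang 98.6 tilt 3.69 j6 -0.20 F [-0.  -0.2 -2.5] w 0.0197
tool shift mm [0. 0. 0.] turn 0
side expect level base [270. 195.] hang base [252. 220.]
  52 (np.int64(232), np.int64(272), np.int64(182), np.int64(196), np.float64(248.5), np.float64(187.8))
top expect level base [264. 167.] hang base [266. 192.]
  0
```

Call:
apply_moves --moves '[[[0,0,2,0],[0,0,2,0],[0,0,0,0],[0,0,0,0],[0,0,0,0],[0,0,0,0],[0,0,0,0],[0,0,0,0],[0,0,0,0],[0,0,0,0]]]' --hand -0.537

```text
clock: 48.9
eef_pos: [0.5404, -0.0166, 0.1043]
tool_rot: [0.651, 0.758, -0.003, -0.034]
ft_force: [0.1, 0.0, -2.1]
grip_width: 0.0201
```

```bash
python3 g.py orange
```

```text
t 48.9 p [ 0.5404 -0.0166  0.1043] ang 98.6 tilt 3.92 j6 -0.20 F [ 0.1  0.  -2.1] w 0.0201
tool shift mm [0. 0. 0.] turn 0
side expect level base [269. 196.] hang base [251. 222.]
  49 (np.int64(232), np.int64(271), np.int64(182), np.int64(198), np.float64(248.8), np.float64(188.6))
top expect level base [264. 168.] hang base [266. 193.]
  0
```

Call:
apply_moves --moves '[[[0,0,0,0],[0,0,0,0],[0,0,0,0],[0,0,0,0],[0,0,0,0],[0,0,0,0],[0,0,0,0],[0,0,0,0],[0,0,0,0],[0,0,0,0]]]' --hand -0.534

```text
clock: 50.0
eef_pos: [0.5411, -0.0168, 0.1052]
tool_rot: [0.651, 0.758, -0.002, -0.033]
ft_force: [0.3, -0.5, -0.1]
grip_width: 0.0195
```

```bash
python3 g.py orange
```

```text
t 50.0 p [ 0.5411 -0.0168  0.1052] ang 98.6 tilt 3.81 j6 -0.20 F [ 0.3 -0.5 -0.1] w 0.0195
tool shift mm [0. 0. 0.] turn 0
side expect level base [269. 196.] hang base [251. 221.]
  56 (np.int64(232), np.int64(258), np.int64(182), np.int64(217), np.float64(243.1), np.float64(198.3))
top expect level base [264. 167.] hang base [266. 193.]
  0
```

Call:
apply_moves --moves '[[[0,0,0,0],[0,0,0,0],[0,0,0,0],[0,0,-5,0],[0,-2,-15,0],[0,-5,-20,0],[0,-10,-20,0],[0,-15,-20,0],[0,-20,-15,0],[0,-20,0,0]]]' --hand 0.1

```text
clock: 51.1
eef_pos: [0.4758, -0.0315, 0.2085]
tool_rot: [0.651, 0.759, -0.001, -0.032]
ft_force: [-0.3, 0.3, -0.6]
grip_width: 0.0472
```

```bash
python3 - <<'E'
from h import *
go(.5125,.0593,.13,99.5)
shot('side','side_e');shot('top','top_e')
E
python3 asc.py side_e 215 290 185 235; python3 asc.py top_e 235 290 165 200
```

```text
t 51.1 p [ 0.4758 -0.0315  0.2085] ang 98.7 tilt 3.71 j6 -0.24 F [-0.3  0.3 -0.6] w 0.0472
tool shift mm [80.4 53.6 80.1] turn -0.8
185 ....RRRR....---DDDDDDDDDDDDDDDD--..........................................
186 ......RRR...-.-DDDDDDDDDDDDDDD---..........................................
187 .....RR........DDDDDD..DDDDDDDD---.........................................
188 ................DDDD....DDDDDDD---.........................................
189 ................-DDD....DDDDDDD----........................................
190 ................-DD.....DDDDDDDD-----......................................
191 ................-DD.....-DDDDDDDD-----.....................................
192 ................-DD.....-DDDDDDDDDD---.....................................
193 .................DD......DD....DDDDD-......................................
194 .................D........--...DDDDDD......................................
195 ..........................----.DDDDD.......................................
196 ...........................---DDDDDD.......................................
197 ....
[... 4431 characters left out ...]
..........WWW-WWW-----s--WW-WWWWWWWWW--W
189 ..............D.........-WWW-WWW-W---WWWW--WW----WWWW-W
190 ....RR.....D.D..........WWWW-WWWGWWWWWWWWWWWWWW--WWWW-W
191 ....DDD.DDDDD...........sWWW-WWWGWWWWWWWWWWWWWWWWWWWW-W
192 ......DDDDD.............sWWW-WWWWWWWWWWWWWWWWWWWWWWWWWW
193 ........................WWW--WWW-WWWWWWWWWWWWWWWWWW-WWW
194 ........................WWW-WWWW-GGWWWWWWWWWWWWWWWWWWWW
195 ........................WGW-WWWW-GGWWWWWWWWWWWWWWWWW-WW
196 ........................GGW-WWW--GGGGWWWWWWWWWWWWWWW-WW
197 ........................GGG-WGW--WGWWWWWWWWWWWWWWWW--WW
198 ........................WGG-GGW-WWss-------WWWWWWW---WW
199 ........................WGG-GGW-WWWWWWWWWWWWWWWWWWWW-GW
```

Orange shows the same upright shape. Brown is still in place, its white band at (243,183) in the top view, so it's next.

Call:
apply_moves --moves '[[[9,4,0,0],[9,4,0,0],[9,4,0,0],[9,5,6,0],[9,5,12,0],[9,5,12,0],[7,5,12,0],[5,5,12,0],[4,4,12,0],[0,0,6,0]]]'

```text
clock: 52.2
eef_pos: [0.5036, 0.056, 0.1282]
tool_rot: [0.65, 0.759, -0.003, -0.035]
ft_force: [0.0, 0.3, -0.1]
grip_width: 0.0469
```

```bash
python3 -c "
from h import *
go(.5125,.0593,.035,99.5)"
```

```text
t 52.2 p [0.5036 0.056  0.1282] ang 98.8 tilt 4.01 j6 -0.07 F [ 0.   0.3 -0.1] w 0.0469
tool shift mm [-2.7 14.  92.6] turn -0.7
```

Call:
apply_moves --moves '[[[-1,2,10,-0.7],[-1,2,12,0],[0,2,14,0],[0,2,14,0],[0,2,12,0],[0,1,10,0],[0,1,8,0],[0,1,6,0],[0,0,3,0],[0,0,0,0]]]'

```text
clock: 53.2
eef_pos: [0.5121, 0.0574, 0.0309]
tool_rot: [0.646, 0.762, -0.003, -0.035]
ft_force: [-0.1, -0.2, 0.2]
grip_width: 0.0468
```

```bash
python3 -c "
from h import *
go(.5125,.0593,.035,99.5)"
```

```text
t 53.2 p [0.5121 0.0574 0.0309] ang 99.4 tilt 4.00 j6 -0.08 F [-0.1 -0.2  0.2] w 0.0468
tool shift mm [ 2.   0.5 -4.1] turn -0.1
```

Call:
apply_moves --moves '[[[2,0,-3,0],[0,0,-1,0],[0,0,0,0],[0,0,0,0],[0,0,0,0],[0,0,0,0],[0,0,0,0],[0,0,0,0],[0,0,0,0],[0,0,0,0]]]' --hand -0.55

```text
clock: 54.2
eef_pos: [0.5123, 0.0595, 0.0364]
tool_rot: [0.646, 0.762, -0.003, -0.034]
ft_force: [0.2, -0.0, -2.0]
grip_width: 0.0196
```

Call:
apply_moves --moves '[[[0,0,-6,0],[0,1,-9,0],[0,1,-9,0],[0,2,-9,0],[0,3,-9,0],[0,3,-9,0],[0,3,-8,0],[0,3,-6,0],[0,0,0,0],[0,0,0,0]]]'

```text
clock: 55.2
eef_pos: [0.535, 0.0596, 0.108]
tool_rot: [0.646, 0.763, -0.002, -0.033]
ft_force: [-0.5, -0.1, -1.4]
grip_width: 0.0194
```

```bash
python3 g.py brown
```

```text
t 55.2 p [0.535  0.0596 0.108 ] ang 99.4 tilt 3.76 j6 -0.08 F [-0.5 -0.1 -1.4] w 0.0194
tool shift mm [0. 0. 0.] turn 0
side expect level base [257. 184.] hang base [239. 209.]
  54 (np.int64(228), np.int64(252), np.int64(168), np.int64(197), np.float64(241.2), np.float64(185.0))
top expect level base [243. 169.] hang base [246. 194.]
  25 (np.int64(216), np.int64(271), np.int64(165), np.int64(189), np.float64(249.4), np.float64(175.2))
```

Same release as before, using the value that worked.

Call:
apply_moves --moves '[[[0,0,1,0],[0,0,0,0],[0,0,0,0],[0,0,0,0],[0,0,0,0],[0,0,0,0],[0,0,0,0],[0,0,0,0],[0,0,0,0],[0,0,0,0]]]' --hand -0.534

```text
clock: 56.3
eef_pos: [0.5338, 0.0595, 0.1061]
tool_rot: [0.646, 0.762, -0.002, -0.033]
ft_force: [-0.1, -0.3, 0.4]
grip_width: 0.0198
```

```bash
python3 g.py brown
```

```text
t 56.3 p [0.5338 0.0595 0.1061] ang 99.4 tilt 3.84 j6 -0.08 F [-0.1 -0.3  0.4] w 0.0198
tool shift mm [0. 0. 0.] turn 0
side expect level base [256. 184.] hang base [239. 209.]
  60 (np.int64(228), np.int64(249), np.int64(168), np.int64(206), np.float64(240.2), np.float64(186.0))
top expect level base [243. 169.] hang base [246. 195.]
  19 (np.int64(216), np.int64(271), np.int64(165), np.int64(189), np.float64(243.7), np.float64(177.6))
```

Call:
apply_moves --moves '[[[0,0,0,0],[0,0,0,0],[0,0,0,0],[0,0,-5,0],[0,-2,-15,0],[0,-5,-20,0],[0,-10,-20,0],[0,-15,-20,0],[0,-20,-15,0],[0,-20,0,0]]]' --hand 0.1

```text
clock: 57.4
eef_pos: [0.4685, 0.0438, 0.2088]
tool_rot: [0.646, 0.763, -0.002, -0.033]
ft_force: [0.7, -0.0, -0.4]
grip_width: 0.047
```

```bash
python3 - <<'E'
from h import *
go(.495,.2148,.13,94.4)
shot('side','side_f');shot('top','top_f')
E
python3 asc.py side_f 205 290 170 232; python3 asc.py top_f 190 250 168 212
```

```text
t 57.4 p [0.4685 0.0438 0.2088] ang 99.4 tilt 3.79 j6 -0.10 F [ 0.7 -0.  -0.4] w 0.0470
tool shift mm [160.4  58.   84.1] turn 5.0
170 ..........DDDDDDDDDDDDDDDDDD.........................................................
171 ...........DDDDDDDDDDDDDDDDD.......ss................................................
172 ............DDDDDDDDDDDDDDD--.....ssss...............................................
173 ............DDDDD--DDDDDDDD--.....sssss..............................................
174 .............DDD----DDDDDDD--.....ssssss.............................................
175 .............DDD-----DDDDDD---.....ssssss............................................
176 ..............DD-----DDDDDDD---.....ssssss...........................................
177 ...........R..-D--WW--DDDDDD-----.....sWsss..........................................
178 ...........R..DD--WW--DDDDDDDDD----....WWsss.........................................
179 ...........R..DD--WW--DDDDDDDDDD--.....---...........................................
180 ..............-D.....-DDD..DDDDDD-......--.......................
[... 6770 characters left out ...]
..............................WGW-WWW--WWWW---WW-W
202 ........................................WGWGGGW----WWWW-WWWW
203 ........................................GGWGGGW--WWWW-WWWWWW
204 ............s.........................DDGGW-GGWWWWWWWWWWWWWW
205 ............ss........................-DGGWGGWWWWWWWWWWWWWWW
206 .............s........................--WGW-WWWW-WWWWWWWWWWW
207 ......................................--WWW-WWWW-WWWWWWWWWWW
208 ......................................--WWWW-WW-WWWWWWWWWWWW
209 .......................................D-WWW-WWWWWWWWWWWWWWW
210 ......................................DD-WWWWWWWWWWWWWWWWWWW
211 .......................................D-WWWWWWWWWWWWWWWWWWW
```

Brown's V-shaped band shows it upright, and red is unmoved. Red is last.

Call:
apply_moves --moves '[[[18,4,0,0],[18,4,0,0],[18,4,0,0],[18,4,0,0],[18,5,8,0],[18,5,12,0],[16,5,12,0],[12,5,12,0],[8,4,12,2],[0,0,6,2]]]'

```text
clock: 58.5
eef_pos: [0.4866, 0.2026, 0.1489]
tool_rot: [0.674, 0.738, -0.001, -0.032]
ft_force: [0.5, -0.5, -1.0]
grip_width: 0.0468
```

```bash
python3 -c "
from h import *
go(.495,.2148,.036,94.4)"
```

```text
t 58.5 p [0.4866 0.2026 0.1489] ang 95.2 tilt 3.68 j6 0.27 F [ 0.5 -0.5 -1. ] w 0.0468
tool shift mm [  6.1  14.5 112.8] turn 0.8
```

Call:
apply_moves --moves '[[[3,2,10,0.8],[3,2,14,0],[1,2,15,0],[0,2,15,0],[0,2,15,0],[0,1,14,0],[0,1,12,0],[0,1,8,0],[0,0,3,0],[0,0,0,0]]]'

```text
clock: 59.5
eef_pos: [0.4963, 0.217, 0.032]
tool_rot: [0.679, 0.733, -0.002, -0.033]
ft_force: [0.0, 0.8, 0.2]
grip_width: 0.0471
```

```bash
python3 -c "
from h import *
go(.495,.2148,.036,94.4)"
```

```text
t 59.5 p [0.4963 0.217  0.032 ] ang 94.3 tilt 3.74 j6 0.30 F [0.  0.8 0.2] w 0.0471
tool shift mm [-1.9 -1.7 -4. ] turn -0.1
```

Call:
apply_moves --moves '[[[-2,-1,-3,0],[0,0,-1,0],[0,0,0,0],[0,0,0,0],[0,0,0,0],[0,0,0,0],[0,0,0,0],[0,0,0,0],[0,0,0,0],[0,0,0,0]]]' --hand -0.55

```text
clock: 60.5
eef_pos: [0.4961, 0.2147, 0.0378]
tool_rot: [0.679, 0.733, -0.001, -0.032]
ft_force: [-0.2, 0.5, -1.7]
grip_width: 0.0198
```

Call:
apply_moves --moves '[[[0,0,-6,0],[0,1,-9,0],[0,1,-9,0],[0,2,-9,0],[0,3,-9,0],[0,3,-9,0],[0,3,-8,0],[0,3,-6,0],[0,0,0,0],[0,0,0,0]]]'

```text
clock: 61.5
eef_pos: [0.5183, 0.2133, 0.1094]
tool_rot: [0.679, 0.733, 0.0, -0.031]
ft_force: [-0.1, -0.4, -1.6]
grip_width: 0.0196
```

```bash
python3 g.py red
```

```text
t 61.5 p [0.5183 0.2133 0.1094] ang 94.3 tilt 3.59 j6 0.29 F [-0.1 -0.4 -1.6] w 0.0196
tool shift mm [0. 0. 0.] turn 0
side expect level base [233. 162.] hang base [216. 186.]
  15 (np.int64(223), np.int64(234), np.int64(168), np.int64(173), np.float64(226.3), np.float64(171.3))
top expect level base [201. 172.] hang base [206. 198.]
  0
```

Call:
apply_moves --moves '[[[0,0,2,0],[0,0,1,0],[0,0,0,0],[0,0,0,0],[0,0,0,0],[0,0,0,0],[0,0,0,0],[0,0,0,0],[0,0,0,0],[0,0,0,0]]]' --hand -0.534

```text
clock: 62.6
eef_pos: [0.5172, 0.2134, 0.106]
tool_rot: [0.679, 0.733, -0.0, -0.032]
ft_force: [-0.1, 0.9, 0.8]
grip_width: 0.0195
```

```bash
python3 g.py red
```

```text
t 62.6 p [0.5172 0.2134 0.106 ] ang 94.3 tilt 3.63 j6 0.29 F [-0.1  0.9  0.8] w 0.0195
tool shift mm [0. 0. 0.] turn 0
side expect level base [232. 162.] hang base [216. 186.]
  57 (np.int64(215), np.int64(224), np.int64(173), np.int64(183), np.float64(220.5), np.float64(178.3))
top expect level base [201. 173.] hang base [206. 198.]
  0
```

Call:
apply_moves --moves '[[[0,0,0,0],[0,0,0,0],[0,0,0,0],[0,0,-5,0],[0,-2,-15,0],[0,-5,-20,0],[0,-15,-20,0],[0,-25,-20,0],[0,-30,-15,0],[0,-30,-10,0]]]' --hand 0.1

```text
clock: 63.7
eef_pos: [0.4156, 0.2005, 0.2184]
tool_rot: [0.68, 0.732, -0.0, -0.032]
ft_force: [0.3, -0.3, -0.3]
grip_width: 0.0469
```

Call:
apply_moves --moves '[[[0,-20,-10,0],[0,-20,-10,0],[0,-20,-10,0],[0,-10,-10,0],[0,0,-10,0],[0,0,0,0],[0,0,0,0],[0,0,0,0],[0,0,0,0],[0,0,0,0]]]'

```text
clock: 64.7
eef_pos: [0.346, 0.1928, 0.2774]
tool_rot: [0.68, 0.733, 0.003, -0.03]
ft_force: [0.2, -0.0, -0.4]
grip_width: 0.0467
```

Run:
```python
from h import *
go()
s=shot('side','side_g');t=shot('top','top_g')
a=cv2.resize(s['color'][100:340,160:360,::-1],None,fx=2.3,fy=2.3,interpolation=cv2.INTER_CUBIC)
b=cv2.resize(t['color'][150:235,180:300,::-1],None,fx=2.8,fy=2.8,interpolation=cv2.INTER_CUBIC)
o=np.zeros((max(a.shape[0],b.shape[0]),a.shape[1]+b.shape[1],3),np.uint8);o[:a.shape[0],:a.shape[1]]=a;o[:b.shape[0],a.shape[1]:]=b;print(o.shape);cv2.imwrite('pics/final.png',o)
```

```text
t 64.7 p [0.346  0.1928 0.2774] ang 94.2 tilt 3.50 j6 0.39 F [ 0.2 -0.  -0.4] w 0.0467
tool shift mm [0. 0. 0.] turn 0
(552, 796, 3)
```

View pics/final.png

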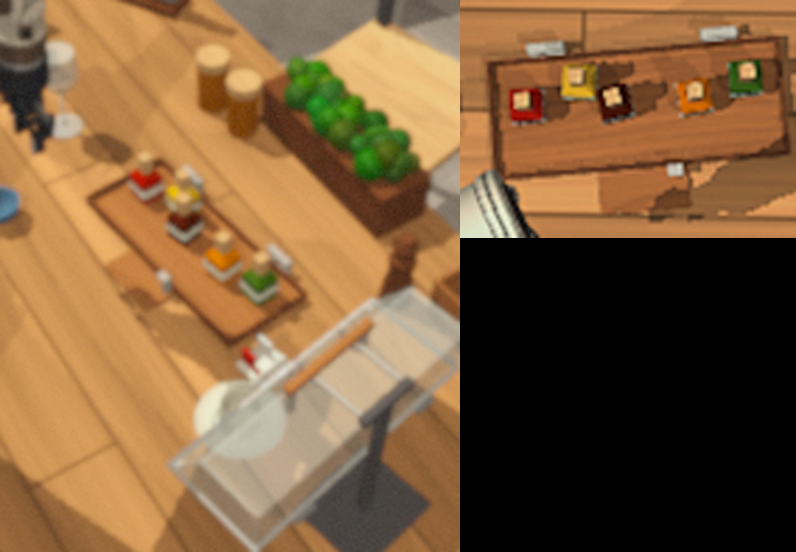

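The picture shows all five bottles upright: red (525,103), yellow (578,80), brown (613,100), orange (694,96) and green (745,75). The cover hangs on both prongs, the glass and cup are in place, and the robot touches nothing. Handing in.

```bash
python3 -c "
from h import *
print(workorder.job_done())"
```

```text
the job is handed in; nothing more can be done
None
```

The job is handed in at about 65 s of robot time, and every part of it looked done in the last pictures. `job_done` gives no verdict.

**Cover:** I pinched the red tab and tipped the front up about 19°. I drew the cover roughly 12 mm forward off the lips, set it down tipped and free, then gripped the bar. It now hangs on both prongs of the stand.

**Bottles:** All four fallen bottles (green, orange, brown and red) are upright again. I lifted each by its stopper and loosened the grip until it swung down. They dropped about 1–2 cm onto the tray floor and tipped upright, so they were not set down gently.

**Last checks:**
- **Bottles:** the side and top views show all five standing inside the tray. Brown now stands turned and closer to yellow than its old place; it may have been knocked aside during the run.
- **Glass and cup:** both appear undisturbed. I judged this by eye, not by measurement.
- **Forces:** the highest wrist reading at the end of a move was about 7.5 N. The tool had tilted 3–4° from vertical by the end, with no visible effect.
- **Missed step:** my first try at tipping green upright along the floor failed because the grip held it level. Loosening the grip fixed that.

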